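Reload the bag stapler with a staple strip

TASK

Reload the bench stapler that closes the capsule bags: take the staple strip lying on the counter, legs down, push it back along the open magazine against the spring follower until its front end drops in behind the nose lip and it lies flat on the magazine floor, let go, and then swing the top rail down over it until the catch clicks and it is fully shut. Be gentle: do not ram the strip, do not lean on the stapler, and leave the other things on the counter where they are.

Things in the scene. Friction and masses are not known exactly. Their poses are not given: they have to be found in the camera images.
- strip_center (a point): Staple strip: glued bright-steel staples, an inverted-U bar 100 mm long (x axis), 13 wide (y), 24 tall (z), about 60 g, lying alone on the counter on its legs; both ends alike. The point is its centre, 12 mm above its underside. Grip it across its width by its upper 12 mm: the magazine's walls will cover the lower 10 mm. The strips in the cardboard box are spares: leave them.
- stapler: The bench stapler's fixed mounting plate, 250 x 84 mm, 6 thick, x -85 to +165. Origin under it (0 to 6 mm above the counter, on levelling feet); x runs from nose (-50 mm) to rear hinge (+105), z up. The stapler is bolted to it through cross slots and may stand up to 6 mm to either side (y) of this frame, parallel to it: find the channel by feel. A seated strip has its centre at x = 0, z = 57 mm.
- channel (a point): Nominal middle of the magazine floor (point fixed to the plate), 45 mm above the stapler's origin; axes as the stapler's. The magazine is an open steel channel along x, 14.6 mm wide inside, side walls 2.5 thick and 10 high above the floor (x -53 to +112 mm). Nothing stands beside it above its walls except two catch hooks by the nose at x = -62, y = +-11 mm, up to 17 mm above the floor.
- nose_lip (a point): Nominal middle of the lip that closes the front of the channel (fixed to the plate): top of its rear edge, x = -50, z = 51 mm of the stapler. The lip spans x -53 to -50 and is 6 mm high above the channel floor (4 mm lower than the side walls). On its way in a strip can slide back over the lip with its underside between the walls; past the lip its front end can be pressed down.
- follower (a joint): How far the spring follower is pushed back, m: 0 empty (front face at x = +22 mm, 72 mm behind the lip), 0.028 with a seated strip, 0.031 at its hard stop, when the strip's front is only 3 mm past the lip. Dark steel block in the channel, 13 wide, 1 to 22 mm above its floor. Pushes forward 2.2 N at 0, 5 N at 0.028; a strip pinched by it does not sink by its own weight: press it down.
- top_rail (a joint): Angle of the top rail, rad: 0 shut, 1.6 to 1.85 (upright or leaning back) at the start. Stiff hinge (0.3 N m): it stays where it is left. Below about 0.05 rad its pins meet the spring catch; pressing the free end down with about 6 to 9 N snaps it past (by about 0.015 rad) and the catch holds it shut. A strip that is not fully down keeps it from shutting.
- rail_hinge (a point): Nominal middle of the hinge axis of the top rail (along the stapler's y; fixed to the plate), at x = +105, z = 65 mm of the stapler. The rail reaches 173 mm from this axis, is 27 mm wide, and its outer face (its top when shut, with a rubber thumb pad near the free end) lies 19 mm outside the hinge line: shut, its top is at z = 84 mm.
Things that resemble listed ones, but are neither listed nor needed, are in the scene too. Of the things that look like the part that bears strip_center, take the one that is farthest to the robot's right at the start.

How it is judged:
On the way:
1. the strip lies on the magazine floor between the nose lip and the pushed-back follower and has been let go, while the top rail is still open (x of strip_center in the frame of stapler between -0.003 and 0.004 m and y of strip_center in the frame of stapler between -0.008 and 0.008 m and z of strip_center in the frame of stapler between 0.054 and 0.0588 m and angle between the x axis of strip_center and the x axis of stapler, either way round below 0.04 rad and angle between strip_center's own z axis and vertical below 0.09 rad and value of joint follower above 0.024 m and value of joint top_rail above 0.5 rad and contact force between the fingers and strip below 0.5 N), for 0.2 s.
At the end, for the whole second after the job is handed in: The strip rests, legs down, on the channel floor (3 mm low to 1.8 mm high), along the channel (0.04 rad, within 8 mm of the stapler's middle, tilt under 0.09 rad), front at the lip (-3 to +4 mm), follower pushed back over 24 mm; the top rail is shut (below 0.012 rad) (x of strip_center in the frame of stapler between -0.003 and 0.004 m and y of strip_center in the frame of stapler between -0.008 and 0.008 m and z of strip_center in the frame of stapler between 0.054 and 0.0588 m and angle between the x axis of strip_center and the x axis of stapler, either way round below 0.04 rad and angle between strip_center's own z axis and vertical below 0.09 rad and value of joint follower above 0.024 m and value of joint top_rail below 0.012 rad and linear speed of strip below 0.02 m/s); the robot touches nothing.
It fails at once if the strip is forced against the stapler with more than 30 N (the glued strip would break) (contact force between strip and stapler above 30 N).
It fails at once if the robot presses on the stapler or its rail with more than 25 N (that would drive a staple) (contact force between any of the fingers, the arm and stapler above 25 N).
It fails at once if another thing on the counter is moved by more than 20 mm (distance of any of spatula, pill_bottle, capsule_jar, mortar, tamper from where it was at the start of the episode above 0.02 m).
It fails at once if a bottle, jar, mortar or tamper is tipped (angle between any of pill_bottle, capsule_jar, mortar, tamper's own z axis and vertical above 0.35 rad).
It also fails if it takes over 72 s, if anything falls off the work surface, if the arm or the gripper's body presses on something with over 40 N, if the wrist force passes 120 N, or if a joint passes its speed limit or range.

ROBOT

A 6-joint arm with a two-finger parallel gripper is mounted at the origin on the work surface. World frame = base frame: x ahead of the robot, y to its left, z up, the work surface at z = 0. Lengths are in m, angles in rad, forces in N, time in s.
With the tool pointing down it reaches from about 0.35 to 0.85 m from the base axis. Payload 8.1 kg.
Tool frame: the origin (TCP) lies at the very end of the fingers, on their centre line; the grasp point (between the pads) lies 19 mm behind it; z points along the fingers, y is the direction in which the jaws open and shut (so a half turn about z gives the same grasp; the last joint's range is limited). The gripper opens to 85 mm and grips with 20 to 120 N. Pads are 22 mm wide; open, the fingers measure 114 mm over their backs; the gripper's body (76 mm by 85 mm) begins 54 mm behind the grasp point. The pads swing forward as they close: fully open they stand 13 mm farther back than shut.
Start: joints at [-1.301, 0.13, 1.488, -0, 1.523, -0.085], TCP at [0.208, -0.563, 0.231] pointing down, gripper open.
Joint ranges: [-2.96, 2.96], [-0.89, 2.26], [0.02, 2.5], [-1.34, 4.48], [0, 2.73], [-2.66, 2.66]. Speed limits (rad/s): [2.39, 2.39, 2.79, 3.14, 3.14, 3.14].

INTERFACE

Orientations are given as a rotation vector (axis times angle).
In Python, from station import observe, imaging, r gives the robot as it stands.
- The arm moves only by the tool move_arm, never from a script. Its argument "commands" is a list of rows, each a list of 5 numbers: the shift along the tool's x, y, z in cm, then the turn about the tool's z in rad, then the closure in counts, from 0 (fully open) to 255 (shut). In form: [[dx, dy, dz, twist, jaw], ...]. A call has 1 to 12 rows; each row shifts and turns the commanded pose from where the row before left it, along the tool's axes as they then stand; what a row does not reach is not made up. A row lasts 1/10 s, in which the tool goes at most 50 mm and 8.59 degrees, less where a joint would pass 70% of its speed; a pose out of reach is approached as far as the arm can. A call with a gripper value outside its range is refused whole. The fingers move at their own pace and stop on an object; "force" is the grip in N (left out, the last holds). Time passes only in rows, so rows that do not move let the fingers close. It gives the time, the measured TCP pose, the force and the opening at its end, in the units of the state.
- observe(): the state, without advancing time (a new reading comes with each control period).
- imaging.read_camera(name): name is "scene" or "top" or "wrist"; returns a dict with "img" (400x640x3 uint8, red, green, blue), "camera_matrix" (3x3 intrinsics, pixels), "R" (3x3) and "t" (3): a world point X has camera coordinates R X + t. Camera axes: x right, y down, z forward; pixel columns grow to the right and rows downward; lengths in m; the calibration is good to about 2 mm. A picture is of the moment at which its call begins. There is no depth.
- r.job_done(): hands the job in, once; it reports no verdict.
The state is a dict: "time_s": time; "joint_positions": joint angles; "qd": joint speeds; "joint_torque": joint torques, N m; "position": TCP position; "ee_rot": TCP orientation; "contact_force": force on the tool from outside, world axes, zero at the start; "wrist_torque": the same for the moment, N m; "grip_width": finger opening in m.
Only numpy, scipy, OpenCV 4.12 (cv2) and the standard library are available. Lean on these libraries where they do the work, as an engineer would, in place of code of your own. Each camera call takes 0.05 s, during which the arm holds its last target.

## Working session

There is one attempt and no reset: what is moved stays moved. The work goes in short steps, Python scripts to look and compute and a tool call to move; the robot and the scene stay as the last step left them, time stands still between calls to the robot, and variables do not carry over. Pictures are saved under pics/ and viewed, and the job is handed in when it is done.

Besides the shell and the picture viewer there is one more tool, called after ">>>" by a JSON object that holds its "api" and its "payload". move_arm: Moves the arm, as the interface text tells. Its arguments: {"type":"object","properties":{"commands":{"type":"array"},"force":{"type":"number"}},"required":["commands"]}

```bash
ls; mkdir -p pics; python3 - <<'E'
from station import observe, imaging, r
import cv2,numpy as np
s=observe()
for k,v in s.items(): print(k,np.round(v,4))
for n in ["scene","top","wrist"]:
    d=imaging.read_camera(n); cv2.imwrite(f"pics/{n}0.png",d["img"][:,:,::-1]); 
    print(n,np.round(d["camera_matrix"],1).tolist(),np.round(d["R"],3).tolist(),np.round(d["t"],3).tolist())
E
```

```text
pics
time_s 0.0
joint_positions [-1.3014  0.1312  1.4893  0.      1.523  -0.0854]
qd [-0.0012 -0.0001  0.0019  0.0014 -0.0017 -0.    ]
joint_torque [ 2.60000e-03 -5.69393e+01 -5.00553e+01 -1.00000e-04  1.46000e-02
  0.00000e+00]
position [ 0.2083 -0.5621  0.2302]
ee_rot [-3.0905e+00 -5.5400e-01  2.0000e-04]
contact_force [ 0.4185  0.406  -0.2028]
wrist_torque [ 0.0225 -0.0282  0.0061]
grip_width 0.0857
scene [[487.3, 0.0, 320.0], [0.0, 487.3, 207.3], [0.0, 0.0, 1.0]] [[0.183, 0.983, 0.02], [0.527, -0.081, -0.846], [-0.83, 0.165, -0.533]] [-0.053, -0.164, 1.52]
top [[416.0, 0.0, 319.1], [0.0, 416.0, 204.0], [0.0, 0.0, 1.0]] [[-0.028, -1.0, -0.005], [-0.996, 0.029, -0.079], [0.079, 0.003, -0.997]] [-0.002, 0.449, 1.075]
wrist [[360.7, 0.0, 321.1], [0.0, 360.7, 201.6], [0.0, 0.0, 1.0]] [[0.348, -0.937, -0.001], [-0.898, -0.334, 0.288], [-0.27, -0.1, -0.958]] [-0.6, -0.038, 0.379]
```

View pics/scene0.png

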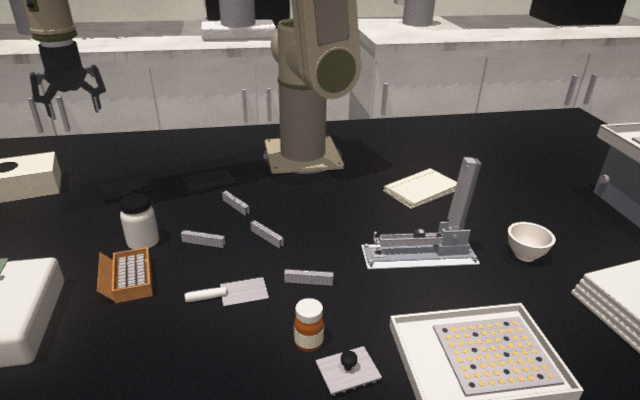

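View pics/top0.png

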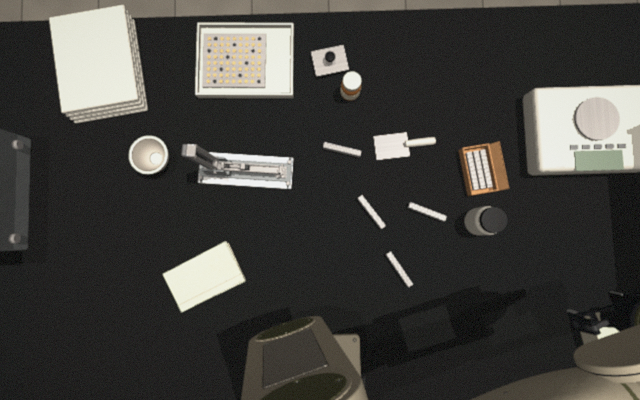

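View pics/wrist0.png

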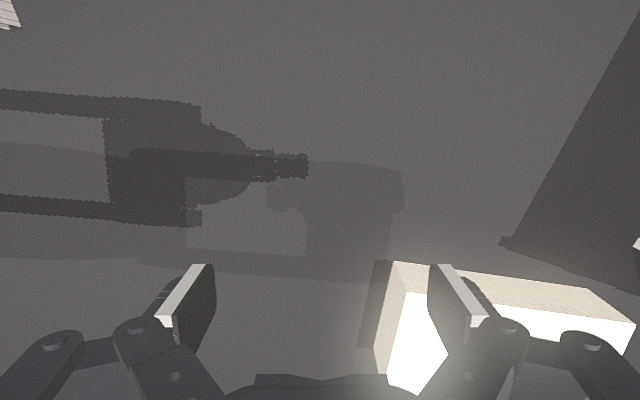

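The top view shows four loose strips, at (342,149), (371,212), (399,269) and (427,211). Image right is -y, the robot's right, so the one at (427,211) is farthest right. I'll measure all four and check an enlarged crop.

```bash
cat > h.py <<'E'
import numpy as np,cv2
from station import observe, imaging, r
from scipy.spatial.transform import Rotation as Ro
def cam(n): return imaging.read_camera(n)
def ray(d,px):
    K,R,t=d["camera_matrix"],np.array(d["R"]),np.array(d["t"])
    c=-R.T@t; v=R.T@np.linalg.inv(K)@np.array([px[0],px[1],1.]); return c,v
def onz(d,px,z):
    c,v=ray(d,px); return c+v*(z-c[2])/v[2]
def proj(d,X):
    q=np.array(d["R"])@X+np.array(d["t"]); p=d["camera_matrix"]@q; return p[:2]/p[2]
def crop(d,name,x0,x1,y0,y1,k):
    im=d["img"][y0:y1,x0:x1,::-1]; cv2.imwrite("pics/"+name,cv2.resize(im,None,fx=k,fy=k,interpolation=cv2.INTER_CUBIC))
def tri(d1,p1,d2,p2):
    a,u=ray(d1,p1);b,v=ray(d2,p2);u/=np.linalg.norm(u);v/=np.linalg.norm(v)
    A=np.stack([u,-v],1);s=np.linalg.lstsq(A,b-a,rcond=None)[0]
    P,Q=a+u*s[0],b+v*s[1];return (P+Q)/2,np.linalg.norm(P-Q)
E
python3 - <<'E'
from h import *
d=cam("top"); s=cam("scene")
g=cv2.cvtColor(d["img"],cv2.COLOR_RGB2GRAY)
n,l,st,c=cv2.connectedComponentsWithStats((g>110).astype(np.uint8))
for i in range(1,n):
    if 60<st[i,4]<600 and 320<c[i,0]<460 and 130<c[i,1]<300:
        m=(l==i).astype(np.uint8);pts=cv2.findNonZero(m)
        rr=cv2.minAreaRect(pts);b=cv2.boxPoints(rr)
        w=[onz(d,p,.024) for p in b]
        e=[np.linalg.norm(w[0]-w[1]),np.linalg.norm(w[1]-w[2])]
        v=(w[1]-w[0]) if e[0]>e[1] else w[2]-w[1]
        print(np.round(c[i]),st[i,4],np.round(onz(d,c[i],.024),4),"size",np.round(e,3),"yaw",np.arctan2(v[1],v[0]), proj(s,onz(d,c[i],.024)))
crop(d,"c1.png",330,520,130,290,4)
crop(d,"st1.png",170,310,130,200,5)
crop(s,"st2.png",350,490,150,280,5)
crop(s,"c2.png",160,350,180,300,4)
E
```

```text
[342. 149.] 231 [ 0.5937 -0.0792  0.024 ] size [0.016 0.102] yaw -1.840666336285266 [309.51292653 273.33487148]
[371. 211.] 235 [ 0.4254 -0.1504  0.024 ] size [0.015 0.102] yaw -2.5167877912168506 [267.19295452 230.05698661]
[427. 211.] 245 [ 0.4217 -0.2962  0.024 ] size [0.016 0.103] yaw -1.970518826826229 [202.89598421 234.82223752]
[399. 269.] 238 [ 0.2751 -0.2167  0.024 ] size [0.015 0.102] yaw -2.5767502382766896 [235.6978909  198.98842726]
```

View pics/c1.png

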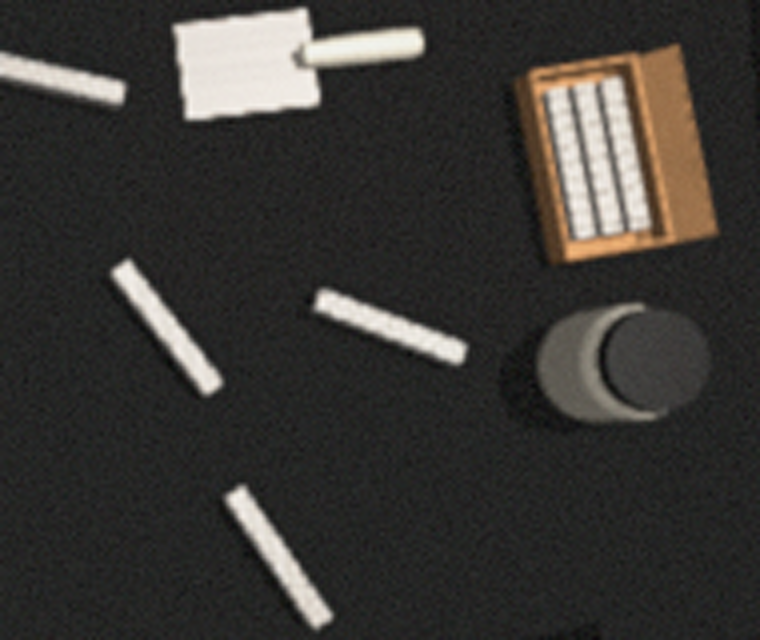

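View pics/c2.png

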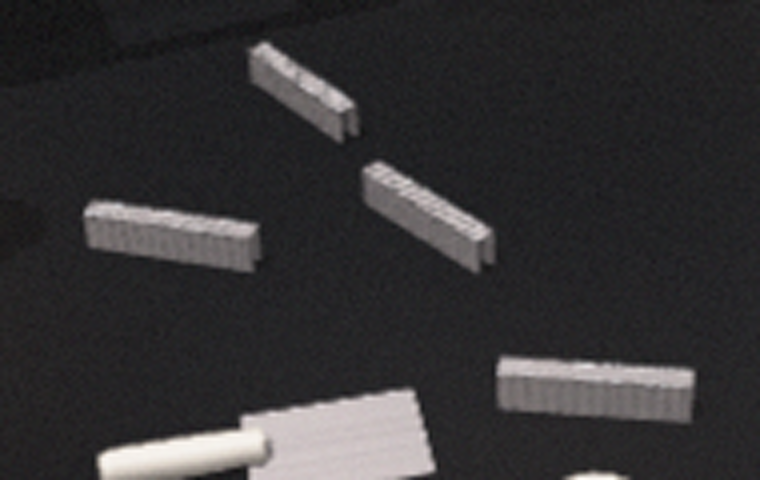

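View pics/st1.png

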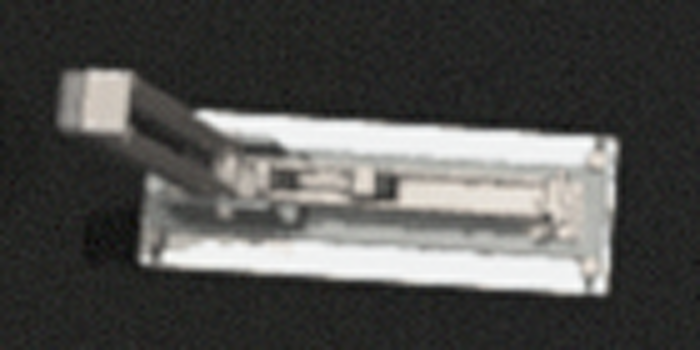

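View pics/st2.png

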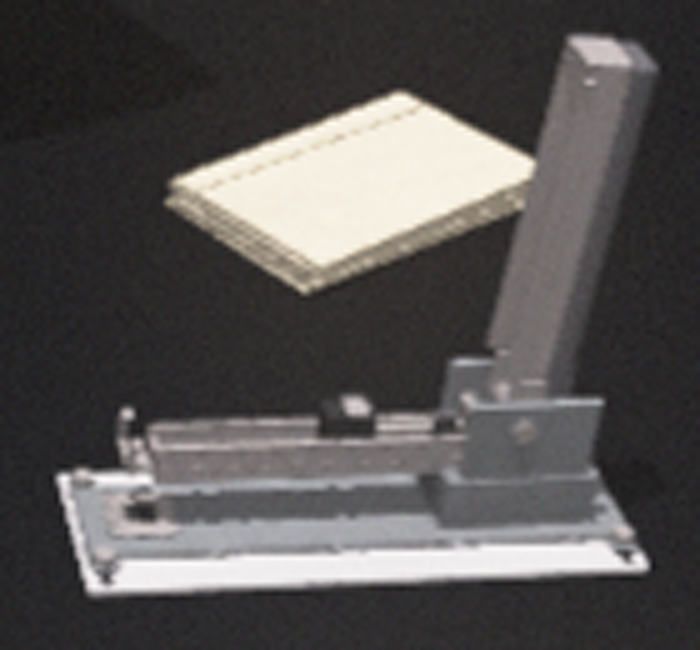

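The enlarged crops show all four strips standing legs down. The wanted one is the farthest right, at top (427,211) and scene (203,235), at about (0.422, -0.296). The stapler's white plate measures about 250x84 mm in the top view, with its nose toward -y. Next I measure the plate and channel.

```bash
python3 - <<'E'
from h import *
d=cam("top"); s=cam("scene")
for n,dd,x0,x1,y0,y1,k in(("t",d,180,310,130,200,6),("s",s,355,485,225,275,6)):
    g=cv2.cvtColor(dd["img"],cv2.COLOR_RGB2GRAY)[y0:y1,x0:x1]
    crop(dd,f"p{n}.png",x0,x1,y0,y1,k)
c=-np.array(cam("wrist")["R"]).T@np.array(cam("wrist")["t"]);o=observe()
print("wristcam in tool",Ro.from_rotvec(o["ee_rot"]).as_matrix().T@(c-o["position"]),Ro.from_rotvec(o["ee_rot"]).as_matrix().round(3).tolist())
E
```

```text
wristcam in tool [ 0.07311445  0.0005885  -0.14293718] [[0.938, 0.347, -0.0], [0.347, -0.938, 0.0], [0.0, -0.0, -1.0]]
```

View pics/pt.png

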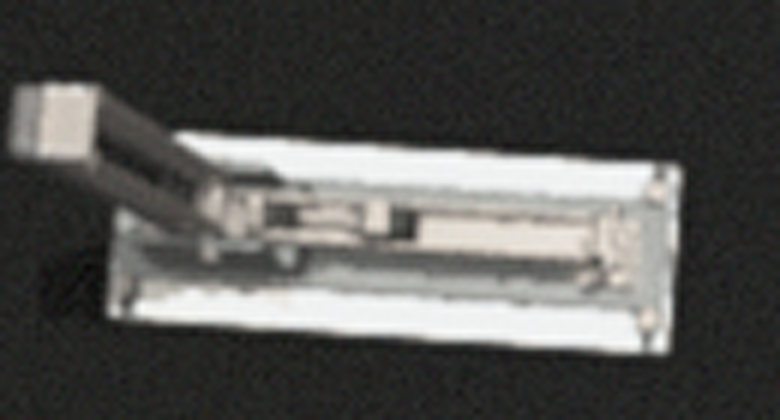

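View pics/ps.png

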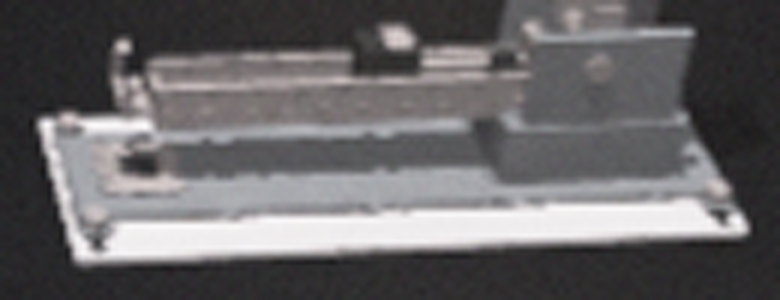

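```bash
python3 - <<'E'
from h import *
d=cam("top"); s=cam("scene")
T=lambda x,y:((x+.5)/6-.5+180,(y+.5)/6-.5+130)
S=lambda x,y:((x+.5)/6-.5+355,(y+.5)/6-.5+225)
for n,a,b in(("nose-far",T(683,165),S(78,265)),("nose-near",T(672,354),S(40,118))): print(n,tri(d,a,s,b))
for z in(.006,.009,.012):
    NF,NN,RN=[onz(d,T(*p),z) for p in((683,165),(672,354),(108,317))]
    RF=onz(s,S(748,233),z); NFs=onz(s,S(78,265),z);NNs=onz(s,S(40,118),z)
    print(z,*np.round([NF,NN,RN],4)[:,:2].tolist(),"scene",*np.round([NFs,NNs,RF],4)[:,:2].tolist(),"L",np.linalg.norm(NN-RN),np.linalg.norm(NFs-RF),"W",np.linalg.norm(NF-NN))
    v=RN-NN;print("yaw",np.arctan2(v[1],v[0]),np.arctan2(*(RF-NFs)[1::-1]))
# channel walls / lips in top view at z
z=.009+.045
E
python3 - <<'E'
from h import *
d=cam("top")
# strip centre line check already
E
```

```text
nose-far (array([0.57798148, 0.05002612, 0.00640884]), np.float64(0.0003171700107707965))
nose-near (array([0.49313951, 0.05737215, 0.00857519]), np.float64(0.0009779575727256))
0.006 [0.5781, 0.0502] [0.4933, 0.0571] [0.5171, 0.3077] scene [0.5775, 0.05] [0.4898, 0.0589] [0.599, 0.2975] L 0.2517568571051863 0.2484130930221264 W 0.08505220894790184
yaw 1.4760482169293152 1.4842744948393818
0.009 [0.5775, 0.05] [0.493, 0.0569] [0.5167, 0.3068] scene [0.581, 0.0488] [0.4937, 0.0577] [0.6024, 0.2952] L 0.25107088377483583 0.2472961926471111 W 0.08482046333550218
yaw 1.4760482169293152 1.4842744948393825
0.012 [0.5769, 0.0498] [0.4926, 0.0567] [0.5163, 0.3059] scene [0.5845, 0.0477] [0.4976, 0.0565] [0.6058, 0.2929] L 0.2503849104444854 0.2461792922720957 W 0.08458871772310261
yaw 1.4760482169293148 1.4842744948393822
```

Plate top is at z about 7.5 mm. The origin is near (0.543, 0.138) with its x axis at yaw about 1.482. The joint 6 range forces tool x = +stapler x. I'll grip the strip about 12 mm toward its nose-side end, which keeps the gripper and camera farther from the rail. First I hover over the strip.

>>> {"api": "move_arm", "payload": {"commands": [[3.56, -2.08, 0, 0, 120], [3.56, -2.08, 0, 0, 120], [3.56, -2.08, 0, 0, 120], [3.56, -2.08, 0, 0, 120], [3.56, -2.08, 0, 0, 120], [3.56, -2.08, 0, 0, 120], [3.56, -2.08, 0, 0, 120], [3.56, -2.08, 0, 0, 120]], "force": 40}}

```text
time_s: 1.4
position: [0.4186, -0.3063, 0.2316]
ee_rot: [3.092, 0.554, 0.001]
contact_force: [0.4, -0.2, 0.6]
grip_width: 0.045
```

>>> {"api": "move_arm", "payload": {"commands": [[0, 0, 1, -0.137, 120], [0, 0, 1, -0.137, 120], [0, 0, 1, -0.137, 120], [0, 0, 1, -0.137, 120], [0, 0, 1, -0.137, 120], [0, 0, 1, -0.132, 120], [0, 0, 0, 0, 120], [0, 0, 0, 0, 120]]}}

```text
time_s: 2.2
position: [0.4177, -0.3076, 0.1715]
ee_rot: [-2.621, -1.732, 0.0]
contact_force: [-0.3, 0.0, -0.1]
grip_width: 0.045
```

```bash
python3 - <<'E'
from h import *
o=observe();M=Ro.from_rotvec(o["ee_rot"]).as_matrix();print(o["time_s"],o["position"],np.arctan2(M[1,0],M[0,0]),o["grip_width"],o["contact_force"],M[:,2])
w=cam("wrist");cv2.imwrite("pics/w1.png",w["img"][:,:,::-1])
print(proj(w,np.array([.4217,-.2962,.024])),proj(w,np.array(o["position"])))
E
```

```text
2.2 [ 0.41767252 -0.30762119  0.17145784] 1.1678315693654313 0.044951580211044055 [-0.31288161  0.03273486 -0.07627576] [-1.47111139e-04  1.51398544e-04 -9.99999978e-01]
[319.48037922 170.17572646] [320.3358517  266.42182296]
```

View pics/w1.png

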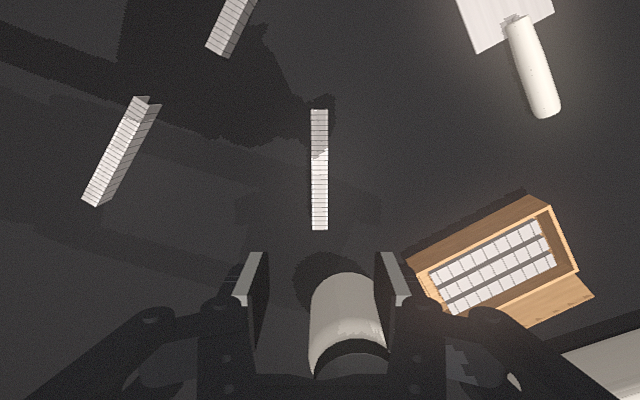

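The wrist view shows the strip upright and aligned, with ends at (319,109) and (320,230). The jar stands behind it at about (348,320). I'll refine the strip centre and check the jar clearance.

```bash
python3 - <<'E'
from h import *
w=cam("wrist");s=cam("scene");d=cam("top");o=observe()
M=Ro.from_rotvec(o["ee_rot"]).as_matrix()
g=cv2.cvtColor(w["img"],cv2.COLOR_RGB2GRAY);m=np.zeros_like(g);m[95:243,295:345]=(g[95:243,295:345]>120)
pts=cv2.findNonZero(m);rr=cv2.minAreaRect(pts);b=cv2.boxPoints(rr);print(b.tolist())
b=b[np.argsort(b[:,1])];e1=onz(w,b[:2].mean(0),.024);e2=onz(w,b[2:].mean(0),.024)
c=(e1+e2)/2;print(e1,e2,np.linalg.norm(e1-e2),"yaw",np.arctan2(*(e1-e2)[1::-1]),"c",c,"in tool",M.T@(c-o["position"]))
# jar
crop(s,"jar.png",100,180,180,260,6)
print("jar lid", [onz(d,(493,220),z).round(3).tolist() for z in(.08,.1,.12)], "base scene",onz(s,(142,240),0))
print([proj(s,onz(d,(493,220),z)) for z in(.06,.08,.1,.12)])
E
```

```text
[[310.0, 109.0], [327.0, 109.0], [327.0, 229.0], [310.0, 229.0]]
[ 0.44040066 -0.25149908  0.024     ] [ 0.40095225 -0.34375688  0.024     ] 0.10033782119968877 yaw 1.1667348409455776 c [ 0.42067646 -0.29762798  0.024     ] in tool [ 0.01060896 -0.00179221  0.14807626]
jar lid [[0.392, -0.442, 0.08], [0.392, -0.434, 0.1], [0.391, -0.426, 0.12]] base scene [ 0.3862325  -0.43701845  0.        ]
[array([130.56640427, 220.53679188]), array([132.81173957, 212.56159825]), array([135.09410355, 204.45488267]), array([137.4144198 , 196.21336464])]
```

View pics/jar.png

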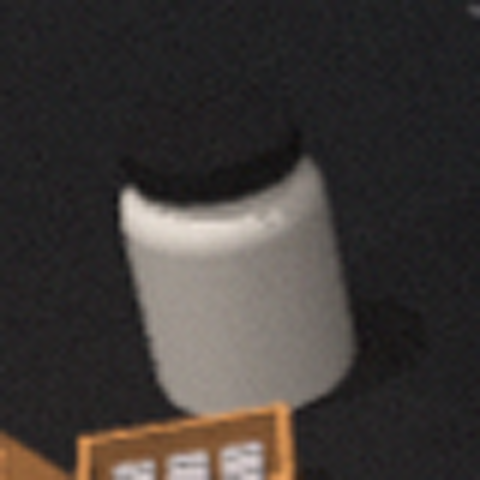

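>>> {"api": "move_arm", "payload": {"commands": [[-0.1, -0.18, 2.5, 0, 120], [0, 0, 3, 0, 120], [0, 0, 3, 0, 120], [0, 0, 3, 0, 120], [0, 0, 2, 0, 120], [0, 0, 1.2, 0, 120], [0, 0, 0.7, 0, 120], [0, 0, 0.4, 0, 120], [0, 0, 0, 0, 120], [0, 0, 0, 0, 120]]}}

```text
time_s: 3.4
position: [0.4163, -0.3085, 0.0143]
ee_rot: [2.616, 1.736, 0.001]
contact_force: [0.4, 0.6, 0.6]
grip_width: 0.045
```

>>> {"api": "move_arm", "payload": {"commands": [[0, 0, 0, 0, 255], [0, 0, 0, 0, 255], [0, 0, 0, 0, 255], [0, 0, 0, 0, 255], [0, 0, 0, 0, 255], [0, 0, 0, 0, 255], [0, 0, 0, 0, 255]], "force": 50}}

```text
time_s: 4.1
position: [0.4162, -0.3084, 0.0141]
ee_rot: [2.617, 1.736, 0.001]
contact_force: [-0.9, 0.5, 5.9]
grip_width: 0.0117
```

```bash
python3 - <<'E'
from h import *
o=observe();M=Ro.from_rotvec(o["ee_rot"]).as_matrix();print(o["time_s"],o["position"],np.arctan2(M[1,0],M[0,0]),o["grip_width"],o["contact_force"])
w=cam("wrist");cv2.imwrite("pics/w2.png",w["img"][:,:,::-1])
E
```

```text
4.1 [ 0.41618385 -0.30835732  0.01408818] 1.171748816962067 0.011740875979198947 [-0.90932773  0.51826875  5.92418357]
```

View pics/w2.png

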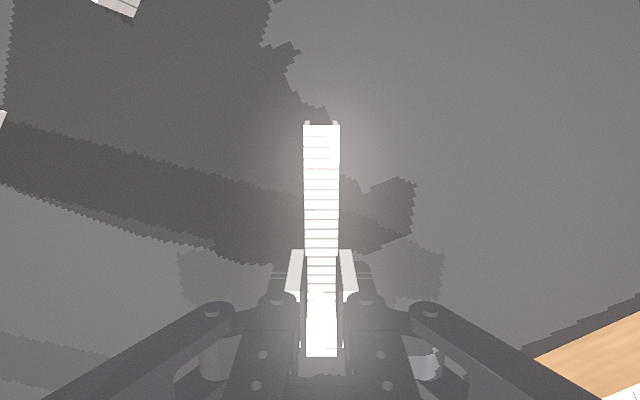

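The strip is held, with width 11.7 mm. Its front end is toward (320,350) and its rear toward (321,125). I lift it and carry it to a hover above the nose.

>>> {"api": "move_arm", "payload": {"commands": [[0, 0, -1, 0, 255], [0, 0, -2, 0, 255], [0, 0, -3, 0, 255], [0, 0, -3, 0, 255], [0, 0, -3, 0, 255], [0, 0, -1, 0, 255], [0, 0, 0, 0, 255]]}}

```text
time_s: 4.85
position: [0.4166, -0.3087, 0.1452]
ee_rot: [2.615, 1.735, 0.001]
contact_force: [1.0, -0.3, -0.6]
grip_width: 0.0116
```

>>> {"api": "move_arm", "payload": {"commands": [[2, -0.2, 0, 0, 255], [3.2, -0.32, 0, 0, 255], [4, -0.4, 0, -0.05, 255], [4.1, -0.2, 0, -0.05, 255], [4.2, 0, 0, -0.05, 255], [4.3, 0.2, 0, -0.05, 255], [4.3, 0.4, 0, -0.06, 255], [4.2, 0.6, 0, -0.05, 255], [3, 0.6, 0, 0, 255], [3, 0.6, 0, 0, 255], [0, 0, 0, 0, 255], [0, 0, 0, 0, 255]]}}

```text
time_s: 6.05
position: [0.5202, 0.0423, 0.1412]
ee_rot: [-2.315, -2.121, 0.004]
contact_force: [-0.2, -1.0, -0.8]
grip_width: 0.0112
```

```bash
cat >> h.py <<'E'
O=np.array([.5429,.1382,.0015]);YAW=1.482
def st(P,yaw=None):
    c,s=np.cos(YAW),np.sin(YAW);q=np.array(P)-O
    return np.array([c*q[0]+s*q[1],-s*q[0]+c*q[1],q[2]])
def wo(P):
    c,s=np.cos(YAW),np.sin(YAW);return O+np.array([c*P[0]-s*P[1],s*P[0]+c*P[1],P[2]])
def stat():
    o=observe();M=Ro.from_rotvec(o["ee_rot"]).as_matrix();y=np.arctan2(M[1,0],M[0,0])
    c,s=np.cos(YAW),np.sin(YAW);f=o["contact_force"]
    print("t",round(o["time_s"],2),"tcp",np.round(o["position"],4),"yaw",round(y,4),"w",round(o["grip_width"],4),"st mm",np.round(st(o["position"])*1e3,1),"F st",np.round([c*f[0]+s*f[1],-s*f[0]+c*f[1],f[2]],1),"T",np.round(o["wrist_torque"],2))
    return o,M
E
python3 - <<'E'
from h import *
o,M=stat()
w=cam("wrist");cv2.imwrite("pics/w3.png",w["img"][:,:,::-1])
E
```

```text
t 6.05 tcp [0.5202 0.0423 0.1412] yaw 1.4836 w 0.0112 st mm [-97.6  14.1 139.7] F st [-1.   0.1 -0.8] T [-0.04 -0.    0.01]
```

View pics/w3.png

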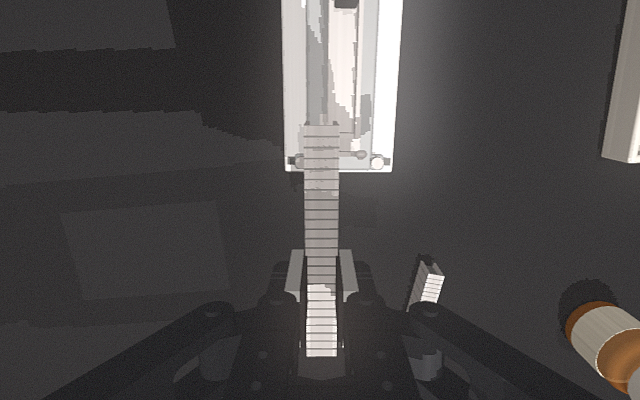

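```bash
python3 - <<'E'
from h import *
w=cam("wrist");crop(w,"w3c.png",270,415,0,180,4.0)
E
```

```text
(no output)
```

View pics/w3c.png

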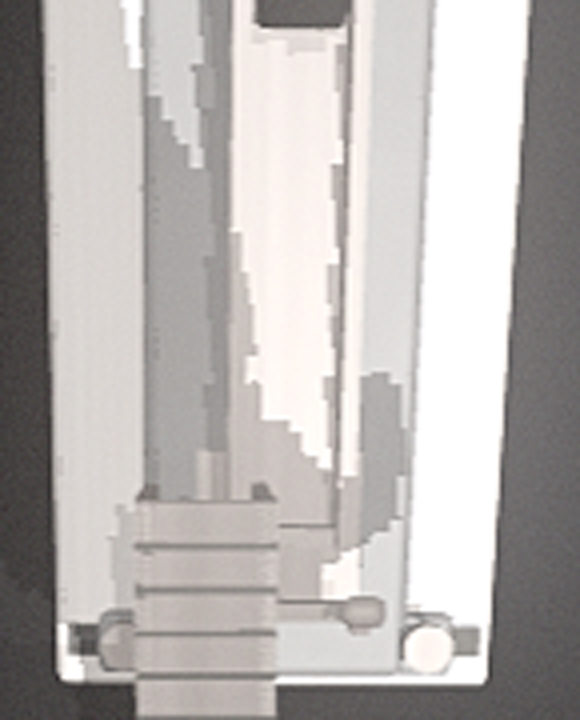

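```bash
python3 - <<'E'
from h import *
w=cam("wrist")
C=lambda x,y:((x+.5)/4-.5+270,(y+.5)/4-.5)
print("plate");
for p in((46,100),(60,660),(62,683),(525,100),(489,660),(487,683)): print(p,np.round(st(onz(w,C(*p),.0075))*1e3,1))
print("walls z .0565")
for p in((213,100),(232,100),(349,100),(371,100),(230,440),(338,440),(343,440),(361,440)): print(p,np.round(st(onz(w,C(*p),.0565))*1e3,1))
print("floor");
for p in((240,100),(345,100),(345,30),(258,30)): print(p,np.round(st(onz(w,C(*p),.0465))*1e3,1))
print("lip top z.0525", [np.round(st(onz(w,C(*p),.0525))*1e3,1) for p in((300,524),(300,601))])
E
```

```text
plate
(46, 100) [19.6 41.7  6. ]
(60, 660) [-79.7  42.2   6. ]
(62, 683) [-84.2  41.9   6. ]
(525, 100) [ 19.6 -42.1   6. ]
(489, 660) [-79.6 -41.4   6. ]
(487, 683) [-84.2 -41.3   6. ]
walls z .0565
(213, 100) [11.6 12.7 55. ]
(232, 100) [11.6  9.9 55. ]
(349, 100) [11.6 -6.9 55. ]
(371, 100) [ 11.6 -10.1  55. ]
(230, 440) [-35.9  10.   55. ]
(338, 440) [-35.9  -6.6  55. ]
(343, 440) [-35.9  -7.4  55. ]
(361, 440) [-35.9 -10.1  55. ]
floor
(240, 100) [13.2  8.6 45. ]
(345, 100) [13.2 -7.2 45. ]
(345, 30) [22.7 -6.9 45. ]
(258, 30) [22.7  6.  45. ]
lip top z.0525 [array([-49. ,  -1.3,  51. ]), array([-61.3,  -1.5,  51. ])]
```

The view confirms the geometry. With the plate top at z = 7.5 mm, its edges fall at y = +42/-42 mm. The walls fall at y = +9.9/-10.1 mm, so the channel's side offset is about 0. The lip measures at x = -49, so my origin needs a shift of about 1 mm along x. I move over the channel.

>>> {"api": "move_arm", "payload": {"commands": [[1, 0.3, 0, 0, 255], [1.5, 0.4, 0, 0, 255], [1.5, 0.4, 0, 0, 255], [1, 0.3, 0, 0, 255], [0.5, 0, 0, 0, 255], [0, 0, 0, 0, 255], [0, 0, 0, 0, 255]]}}

```text
time_s: 6.9
position: [0.5401, 0.0954, 0.1432]
ee_rot: [-2.317, -2.121, 0.001]
contact_force: [-0.7, -0.3, 0.0]
grip_width: 0.0113
```

```bash
sed -i 's/O=np.array.*;YAW=1.482/O=np.array([.5430,.1391,.0015]);YAW=1.481/' h.py; python3 - <<'E'
from h import *
o,M=stat()
w=cam("wrist");cv2.imwrite("pics/w4.png",w["img"][:,:,::-1]);crop(w,"w4c.png",250,400,0,200,4)
for px in((303,125),(339,125),(305,355),(337,355),(321,122)):
    print(px,np.round(M.T@(onz(w,px,o["position"][2]+.010)-o["position"])*1e3,1))
E
```

```text
t 6.9 tcp [0.5401 0.0954 0.1432] yaw 1.4824 w 0.0113 st mm [-43.8  -1.  141.7] F st [-0.3  0.6  0. ] T [-0.   -0.01  0.01]
(303, 125) [ 61.6  -6.5 -10. ]
(339, 125) [ 61.6   6.5 -10. ]
(305, 355) [-38.3  -7.  -10. ]
(337, 355) [-38.3   7.2 -10. ]
(321, 122) [ 62.7   0.  -10. ]
```

View pics/w4c.png

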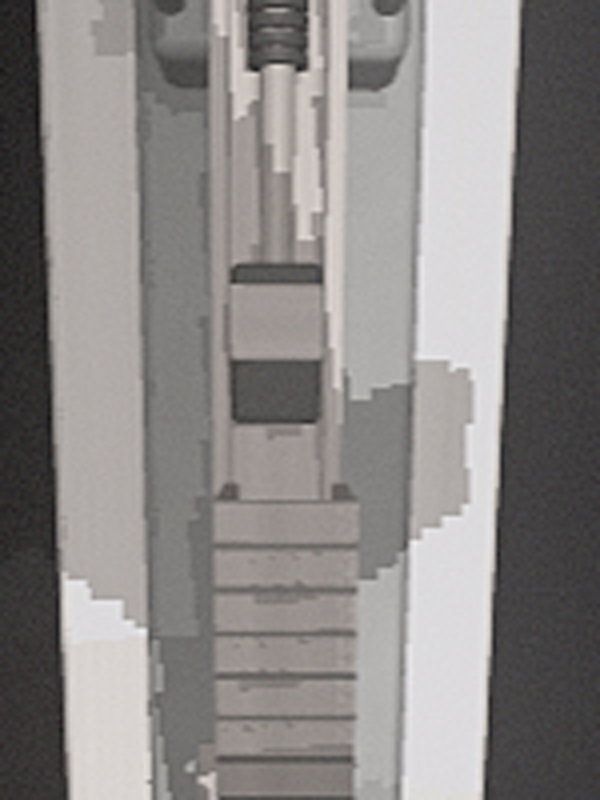

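```bash
python3 - <<'E'
from h import *
w=cam("wrist")
C=lambda x,y:((x+.5)/4-.5+250,(y+.5)/4-.5)
g=cv2.cvtColor(w["img"],cv2.COLOR_RGB2GRAY)
for row in(40,112): print(row,g[row,298:342].tolist())
for p in((210,100),(346,100),(212,450),(228,450),(325,450),(343,450)): print(p,np.round(st(onz(w,C(*p),.0565))*1e3,1))
for p in((231,360),(323,360),(231,283),(323,283)): print("fol",p,np.round(st(onz(w,C(*p),.0685))*1e3,1))
o,M=stat()
for p in((215,502),(357,502)): print("strip",np.round(st(onz(w,C(*p),o["position"][2]+.010))*1e3,1))
E
```

```text
40 [127, 128, 127, 117, 132, 160, 158, 157, 135, 125, 156, 153, 153, 156, 158, 151, 123, 120, 129, 132, 176, 197, 184, 174, 152, 172, 204, 199, 197, 198, 203, 182, 115, 149, 196, 205, 205, 197, 178, 166, 169, 169, 169, 171]
112 [129, 126, 119, 110, 120, 143, 157, 154, 146, 133, 144, 154, 150, 154, 154, 152, 157, 155, 151, 152, 152, 152, 153, 152, 153, 153, 151, 153, 152, 152, 147, 125, 129, 145, 154, 155, 146, 132, 133, 125, 128, 131, 129, 131]
(210, 100) [66.5  9.9 55. ]
(346, 100) [66.5 -9.8 55. ]
(212, 450) [17.2 10.2 55. ]
(228, 450) [17.2  7.8 55. ]
(325, 450) [17.3 -7.2 55. ]
(343, 450) [ 17.3 -10.   55. ]
fol (231, 360) [30.5  6.8 67. ]
fol (323, 360) [30.5 -6.5 67. ]
fol (231, 283) [40.9  6.7 67. ]
fol (323, 283) [40.9 -6.4 67. ]
t 7.0 tcp [0.5402 0.095  0.1432] yaw 1.4816 w 0.0109 st mm [-44.1  -1.1 141.7] F st [ 0.3 -0.  -1.3] T [-0.07 -0.    0.02]
strip [ 17.6   5.4 151.7]
strip [ 17.6  -7.5 151.7]
```

The strip's rear end is centred at y = -1.05 mm and the channel at about +0.2 mm. I correct that and descend to just above the walls.

>>> {"api": "move_arm", "payload": {"commands": [[0, -0.12, 1, 0, 255], [0, 0, 1.5, 0, 255], [0, 0, 1.5, 0, 255], [0, 0, 1, 0, 255], [0, 0, 0.6, 0, 255], [0, 0, 0.3, 0, 255], [0, 0, 0, 0, 255], [0, 0, 0, 0, 255], [0, 0, 0, 0, 255]]}}

```text
time_s: 7.9
position: [0.5397, 0.0955, 0.0851]
ee_rot: [2.317, 2.12, 0.002]
contact_force: [0.3, -0.0, -0.6]
grip_width: 0.0116
```

```bash
python3 - <<'E'
from h import *
o,M=stat()
w=cam("wrist");crop(w,"w5c.png",230,430,0,200,4)
s=cam("scene");crop(s,"s5c.png",360,480,190,280,6)
E
```

```text
t 7.9 tcp [0.5397 0.0955 0.0851] yaw 1.4819 w 0.0116 st mm [-43.7  -0.6  83.6] F st [ 0.  -0.3 -0.6] T [-0.01  0.04  0.05]
```

View pics/w5c.png

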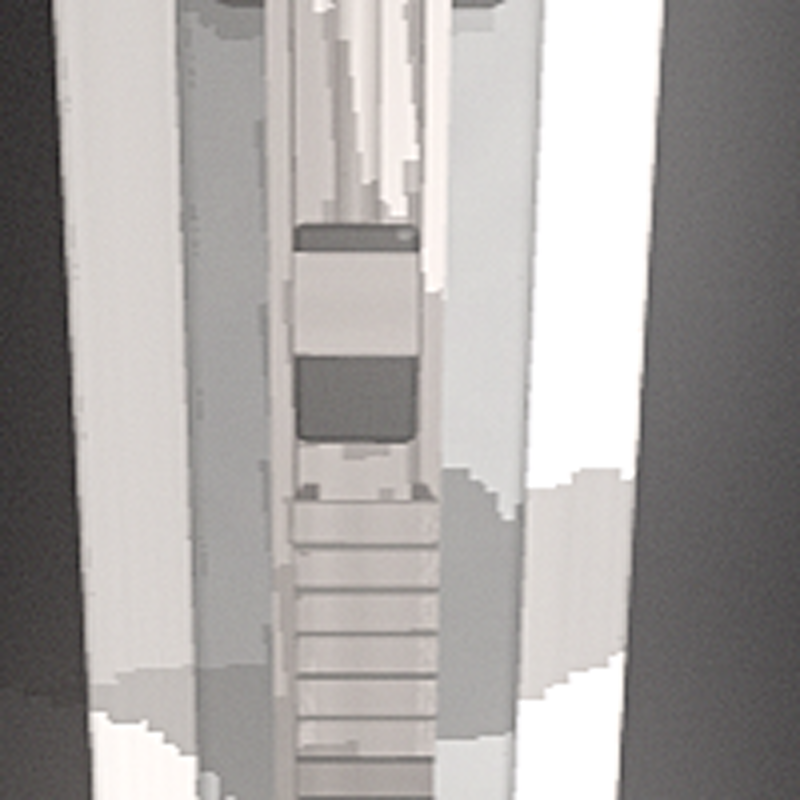

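View pics/s5c.png

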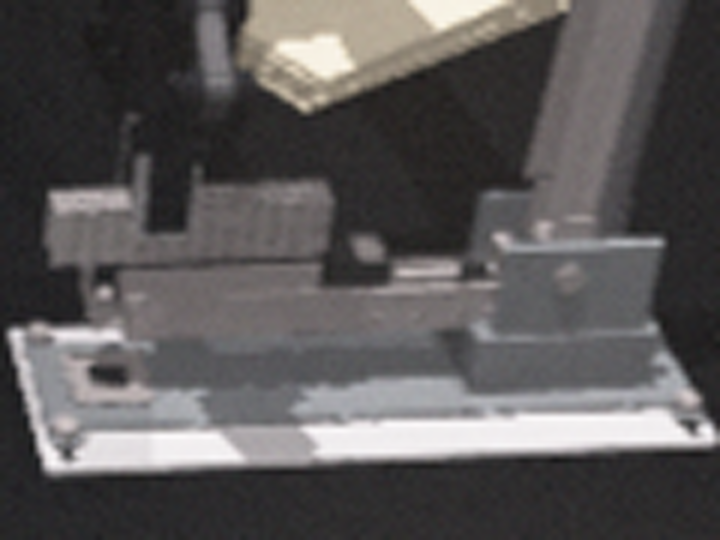

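```bash
python3 - <<'E'
from h import *
w=cam("wrist");o,M=stat()
C=lambda x,y:((x+.5)/4-.5+230,(y+.5)/4-.5)
for n,z,p in(("wallL",.0565,(268,350)),("wallR",.0565,(444,350)),("wallL",.0565,(268,200)),("wallR",.0565,(447,200)),("fol",.0685,(296,355)),("fol",.0685,(418,355)),("fol",.0685,(296,252)),("fol",.0685,(418,252)),("str",o["position"][2]+.01,(293,502)),("str",o["position"][2]+.01,(439,502)),("str",o["position"][2]+.01,(298,800)),("str",o["position"][2]+.01,(434,800))): 
    X=onz(w,C(*p),z);print(n,np.round(st(X)*1e3,1))
E
```

```text
t 8.05 tcp [0.5394 0.0955 0.0848] yaw 1.4818 w 0.0116 st mm [-43.7  -0.4  83.3] F st [ 0.4  0.1 -0.4] T [ 0.   -0.03  0.02]
wallL [31.5 10.6 55. ]
wallR [31.5 -9.4 55. ]
wallL [47.3 10.3 55. ]
wallR [47.3 -9.4 55. ]
fol [30.8  6.9 67. ]
fol [30.9 -6.  67. ]
fol [41.   6.8 67. ]
fol [41.  -5.9 67. ]
str [17.8  6.2 93.3]
str [17.9 -7.1 93.3]
str [-10.3   6.1  93.3]
str [-10.3  -7.   93.3]
```

The channel's centre is 0.95 mm to +y of the strip. I correct that and descend near the wall tops.

>>> {"api": "move_arm", "payload": {"commands": [[0, -0.095, 0, 0, 255], [0, 0, 0.4, 0, 255], [0, 0, 0.4, 0, 255], [0, 0, 0.3, 0, 255], [0, 0, 0, 0, 255], [0, 0, 0, 0, 255], [0, 0, 0, 0, 255]]}}

```text
time_s: 8.75
position: [0.5382, 0.0955, 0.0734]
ee_rot: [2.318, 2.12, 0.0]
contact_force: [0.2, 0.5, -1.1]
grip_width: 0.0114
```

```bash
python3 - <<'E'
from h import *
w=cam("wrist");o,M=stat();crop(w,"w6c.png",230,430,0,200,4)
s=cam("scene");crop(s,"s6c.png",360,480,190,280,6)
E
```

```text
t 8.8 tcp [0.5383 0.0956 0.0735] yaw 1.4818 w 0.0115 st mm [-43.8   0.8  72. ] F st [-0.1  0.3 -1.3] T [0.03 0.04 0.03]
```

View pics/w6c.png

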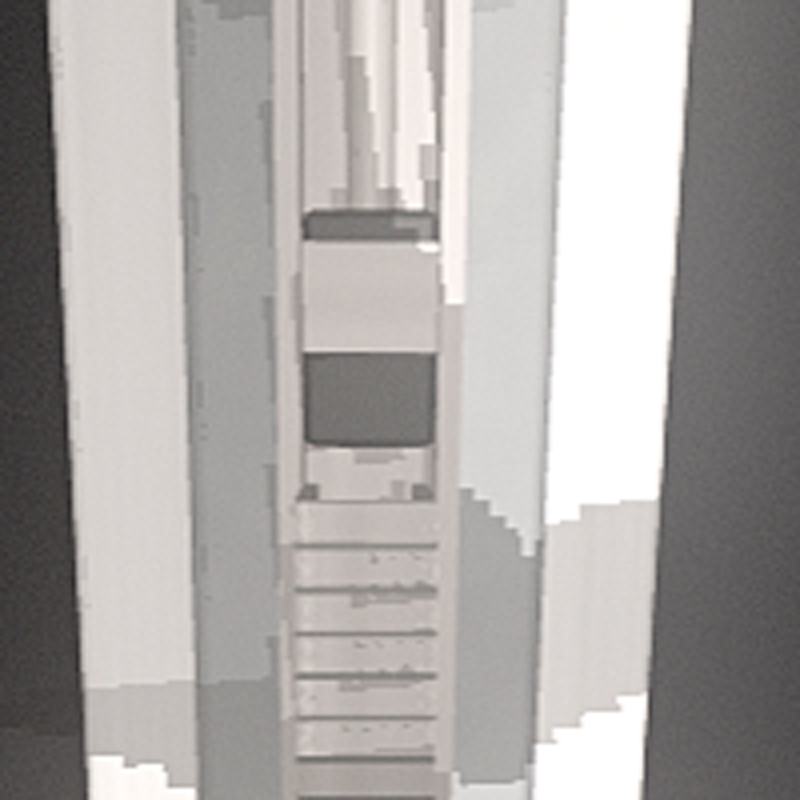

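View pics/s6c.png

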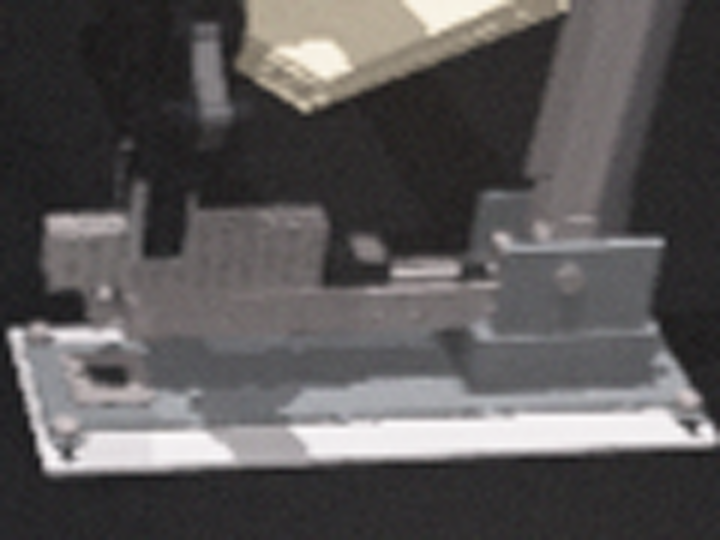

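Aligned to about 0.35 mm: the strip's centre is at crop column 367 and the follower and walls at about 370. I feel downward in small steps.

>>> {"api": "move_arm", "payload": {"commands": [[0, 0.03, 0.1, 0, 255], [0, 0, 0.1, 0, 255], [0, 0, 0.1, 0, 255], [0, 0, 0.1, 0, 255], [0, 0, 0, 0, 255], [0, 0, 0, 0, 255]]}}

```text
time_s: 9.45
position: [0.5384, 0.0955, 0.0693]
ee_rot: [-2.318, -2.12, 0.0]
contact_force: [1.2, -1.2, -0.8]
grip_width: 0.011
```

```bash
python3 -c "
from h import *
stat()"
```

```text
t 9.45 tcp [0.5384 0.0955 0.0693] yaw 1.4818 w 0.011 st mm [-43.8   0.7  67.8] F st [-1.1 -1.3 -0.8] T [0.   0.02 0.05]
```

>>> {"api": "move_arm", "payload": {"commands": [[0, 0, 0.1, 0, 255], [0, 0, 0, 0, 255], [0, 0, 0, 0, 255]]}}

```text
time_s: 9.75
position: [0.5384, 0.0955, 0.0683]
ee_rot: [-2.318, -2.12, 0.0]
contact_force: [0.9, -0.3, -0.8]
grip_width: 0.0116
```

>>> {"api": "move_arm", "payload": {"commands": [[0, 0, 0.1, 0, 255], [0, 0, 0, 0, 255], [0, 0, 0, 0, 255]]}}

```text
time_s: 10.05
position: [0.5384, 0.0955, 0.0673]
ee_rot: [-2.318, -2.12, 0.0]
contact_force: [-0.2, 0.6, -1.1]
grip_width: 0.0113
```

>>> {"api": "move_arm", "payload": {"commands": [[0, 0, 0.05, 0, 255], [0, 0, 0, 0, 255], [0, 0, 0, 0, 255]]}}

```text
time_s: 10.35
position: [0.5384, 0.0955, 0.0668]
ee_rot: [-2.318, -2.12, 0.0]
contact_force: [0.6, 0.7, -0.2]
grip_width: 0.0115
```

```bash
python3 -c "
from h import *
stat()"
```

```text
t 10.35 tcp [0.5384 0.0955 0.0668] yaw 1.4818 w 0.0115 st mm [-43.8   0.7  65.3] F st [ 0.8 -0.5 -0.2] T [ 0.02 -0.01 -0.03]
```

>>> {"api": "move_arm", "payload": {"commands": [[0, 0, 0.05, 0, 255], [0, 0, 0, 0, 255], [0, 0, 0, 0, 255]]}}

```text
time_s: 10.65
position: [0.5384, 0.0955, 0.0663]
ee_rot: [-2.318, -2.12, 0.0]
contact_force: [-0.0, 1.0, -0.6]
grip_width: 0.0116
```

>>> {"api": "move_arm", "payload": {"commands": [[0, 0, 0.05, 0, 255], [0, 0, 0, 0, 255], [0, 0, 0, 0, 255]]}}

```text
time_s: 10.95
position: [0.5385, 0.0956, 0.0661]
ee_rot: [2.318, 2.12, 0.0]
contact_force: [-2.3, -0.1, 5.5]
grip_width: 0.0113
```

>>> {"api": "move_arm", "payload": {"commands": [[0, 0, 0.05, 0, 255], [0, 0, 0, 0, 255], [0, 0, 0, 0, 255]]}}

```text
time_s: 11.25
position: [0.5386, 0.0956, 0.0661]
ee_rot: [2.318, 2.12, 0.001]
contact_force: [-3.4, 0.1, 7.8]
grip_width: 0.0114
```

```bash
python3 -c "
from h import *
stat()
w=cam('wrist');crop(w,'w7c.png',230,430,0,200,4)
s=cam('scene');crop(s,'s7c.png',360,480,200,270,6)"
```

```text
t 11.25 tcp [0.5386 0.0956 0.0661] yaw 1.4818 w 0.0114 st mm [-43.7   0.4  64.6] F st [-0.2  3.4  7.8] T [-0.08  0.76 -0.08]
```

View pics/w7c.png

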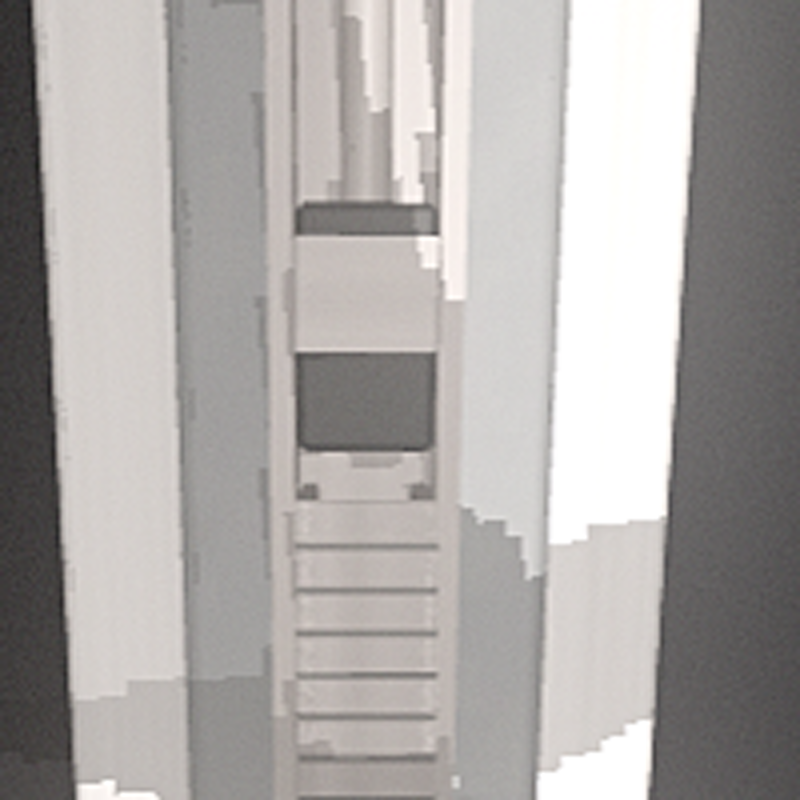

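View pics/s7c.png

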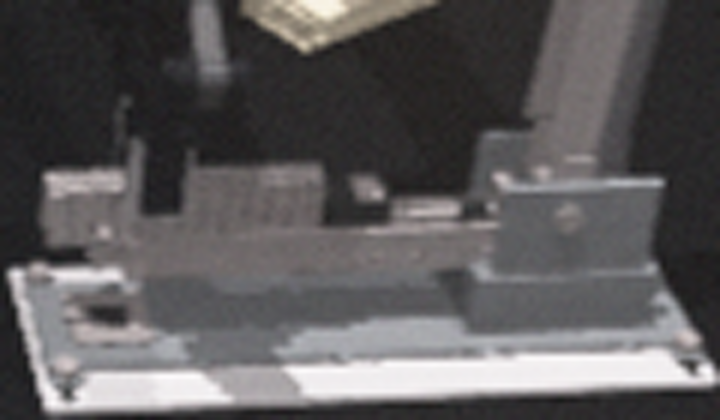

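Contact at TCP z = 0.0661, with the strip's underside at about 0.052. The lip top is predicted at 0.0525 and the wall tops at 0.0565, so this should be the lip with the strip between the walls. I raise 1.5 mm and recheck the side force.

>>> {"api": "move_arm", "payload": {"commands": [[0, 0, -0.2, 0, 255], [0, 0, 0, 0, 255], [0, 0, 0, 0, 255], [0, 0, 0, 0, 255]]}}

```text
time_s: 11.75
position: [0.5383, 0.0955, 0.0669]
ee_rot: [-2.318, -2.12, 0.0]
contact_force: [-0.1, -0.1, -0.8]
grip_width: 0.0114
```

```bash
python3 -c "
from h import *
stat()"
```

```text
t 11.75 tcp [0.5383 0.0955 0.0669] yaw 1.4817 w 0.0114 st mm [-43.9   0.8  65.4] F st [-0.1  0.1 -0.8] T [-0.03  0.02 -0.01]
```

Now a lateral feel, 1.5 mm each way, to confirm it is between the walls.

>>> {"api": "move_arm", "payload": {"commands": [[0, 0, -0.09, 0, 255], [0, 0.05, 0, 0, 255], [0, 0.05, 0, 0, 255], [0, 0.03, 0, 0, 255], [0, 0, 0, 0, 255], [0, 0, 0, 0, 255]]}}

```text
time_s: 12.35
position: [0.5392, 0.0954, 0.0679]
ee_rot: [-2.317, -2.12, 0.001]
contact_force: [-3.3, 0.7, 0.9]
grip_width: 0.0111
```

```bash
python3 -c "
from h import *
stat()"
```

```text
t 12.35 tcp [0.5392 0.0954 0.0679] yaw 1.4818 w 0.0111 st mm [-43.8  -0.2  66.4] F st [0.4 3.4 0.9] T [ 0.03  0.71 -0.07]
```

>>> {"api": "move_arm", "payload": {"commands": [[0, -0.08, 0, 0, 255], [0, -0.08, 0, 0, 255], [0, -0.06, 0, 0, 255], [0, 0, 0, 0, 255], [0, 0, 0, 0, 255]]}}

```text
time_s: 12.85
position: [0.5378, 0.0956, 0.0684]
ee_rot: [2.318, 2.12, 0.001]
contact_force: [0.4, -0.7, -0.1]
grip_width: 0.0114
```

```bash
python3 -c "
from h import *
stat()"
```

```text
t 12.85 tcp [0.5378 0.0956 0.0684] yaw 1.4818 w 0.0114 st mm [-43.8   1.3  66.9] F st [-0.7 -0.5 -0.1] T [-0.03 -0.03  0.02]
```

>>> {"api": "move_arm", "payload": {"commands": [[0, -0.04, 0, 0, 255], [0, -0.04, 0, 0, 255], [0, 0, 0, 0, 255], [0, 0, 0, 0, 255]]}}

```text
time_s: 13.25
position: [0.5374, 0.0956, 0.0685]
ee_rot: [2.318, 2.12, 0.002]
contact_force: [4.6, -0.0, -1.8]
grip_width: 0.0113
```

```bash
python3 -c "
from h import *
stat()"
```

```text
t 13.25 tcp [0.5374 0.0956 0.0685] yaw 1.4817 w 0.0113 st mm [-43.8   1.7  67. ] F st [ 0.4 -4.5 -1.8] T [-0.13 -0.78 -0.14]
```

The contacts are 1.6 mm apart, which is exactly the channel play (14.6 - 13), so the strip is between the walls. I centre it and push back against the follower.

>>> {"api": "move_arm", "payload": {"commands": [[0, 0.13, 0.05, 0, 255], [0, 0, 0, 0, 255], [0.2, 0, 0, 0, 255], [0.3, 0, 0, 0, 255], [0.3, 0, 0, 0, 255], [0.3, 0, 0, 0, 255], [0.3, 0, 0, 0, 255], [0.2, 0, 0, 0, 255], [0, 0, 0, 0, 255]]}}

```text
time_s: 14.15
position: [0.5393, 0.1117, 0.0676]
ee_rot: [-2.318, -2.121, 0.001]
contact_force: [0.3, -3.7, -0.2]
grip_width: 0.0115
```

```bash
python3 -c "
from h import *
stat()"
```

```text
t 14.15 tcp [0.5393 0.1117 0.0676] yaw 1.4821 w 0.0115 st mm [-27.6   1.2  66.1] F st [-3.6 -0.6 -0.2] T [-0.63  0.09 -0.05]
```

>>> {"api": "move_arm", "payload": {"commands": [[0.2, 0.04, 0, 0, 255], [0.3, 0, 0, 0, 255], [0.3, 0, 0, 0, 255], [0.3, 0, 0, 0, 255], [0.2, 0, 0, 0, 255], [0.1, 0, 0, 0, 255], [0, 0, 0, 0, 255], [0, 0, 0, 0, 255]]}}

```text
time_s: 14.95
position: [0.5409, 0.1253, 0.0676]
ee_rot: [-2.318, -2.12, 0.001]
contact_force: [-3.0, -3.5, -0.8]
grip_width: 0.0113
```

```bash
python3 -c "
from h import *
stat()
w=cam('wrist');cv2.imwrite('pics/w8.png',w['img'][:,:,::-1])
s=cam('scene');crop(s,'s8c.png',360,490,150,270,6)"
```

```text
t 14.95 tcp [0.5409 0.1253 0.0676] yaw 1.4819 w 0.0113 st mm [-13.9   0.8  66.1] F st [-3.7  2.7 -0.8] T [-0.78  0.39  0.1 ]
```

View pics/w8.png

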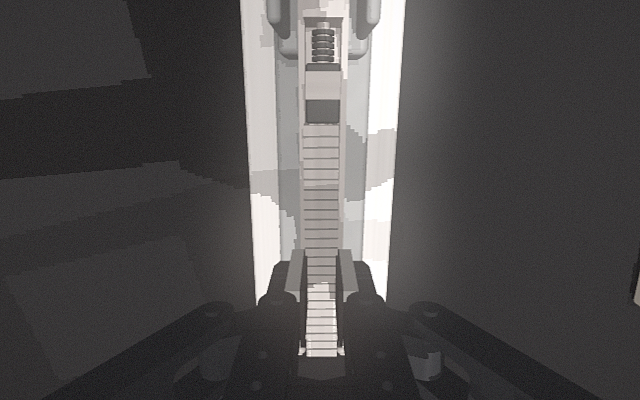

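View pics/s8c.png

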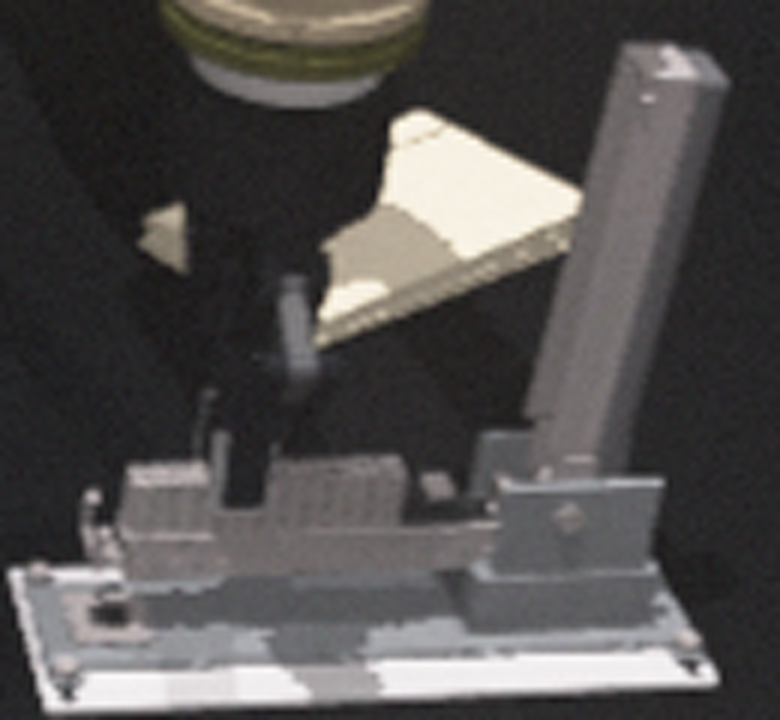

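>>> {"api": "move_arm", "payload": {"commands": [[0.1, -0.04, 0, 0, 255], [0.1, 0, 0, 0, 255], [0.1, 0, 0, 0, 255], [0.05, 0, 0, 0, 255], [0, 0, 0, 0, 255], [0, 0, 0, 0, 255]]}}

```text
time_s: 15.65
position: [0.5411, 0.1287, 0.0677]
ee_rot: [2.318, 2.12, -0.0]
contact_force: [-1.2, -4.5, -0.5]
grip_width: 0.0113
```

```bash
python3 -c "
from h import *
stat()"
```

```text
t 15.65 tcp [0.5411 0.1287 0.0677] yaw 1.4817 w 0.0113 st mm [-10.5   1.   66.2] F st [-4.6  0.8 -0.5] T [-0.87  0.27  0.03]
```

The strip centre is at about x = +1.1 mm, with a spring force of 4.6 N. I lower gently and watch for the lip.

>>> {"api": "move_arm", "payload": {"commands": [[0, 0, 0.1, 0, 255], [0, 0, 0.1, 0, 255], [0, 0, 0.05, 0, 255], [0, 0, 0, 0, 255], [0, 0, 0, 0, 255]]}}

```text
time_s: 16.15
position: [0.5416, 0.1288, 0.0657]
ee_rot: [2.318, 2.12, 0.001]
contact_force: [-1.2, -4.9, 1.2]
grip_width: 0.0114
```

```bash
python3 -c "
from h import *
stat()"
```

```text
t 16.15 tcp [0.5416 0.1288 0.0657] yaw 1.4815 w 0.0114 st mm [-10.4   0.4  64.2] F st [-5.   0.7  1.2] T [-0.77  0.23 -0.04]
```

>>> {"api": "move_arm", "payload": {"commands": [[0, 0, 0.05, 0, 255], [0, 0, 0.05, 0, 255], [0, 0, 0, 0, 255], [0, 0, 0, 0, 255]]}}

```text
time_s: 16.55
position: [0.5418, 0.1288, 0.0648]
ee_rot: [2.318, 2.119, 0.002]
contact_force: [-0.7, -5.7, 1.7]
grip_width: 0.0114
```

```bash
python3 -c "
from h import *
stat()"
```

```text
t 16.55 tcp [0.5418 0.1288 0.0648] yaw 1.4815 w 0.0114 st mm [-10.4   0.3  63.3] F st [-5.8  0.2  1.7] T [-0.8   0.11  0.04]
```

It is below the lip height with little force, so it is dropping in. I continue.

>>> {"api": "move_arm", "payload": {"commands": [[0, -0.03, 0.08, 0, 255], [0, 0, 0.08, 0, 255], [0, 0, 0.08, 0, 255], [0, 0, 0, 0, 255], [0, 0, 0, 0, 255]]}}

```text
time_s: 17.05
position: [0.5417, 0.1288, 0.0625]
ee_rot: [2.317, 2.119, 0.002]
contact_force: [-0.2, -4.5, 1.8]
grip_width: 0.011
```

```bash
python3 -c "
from h import *
stat()"
```

```text
t 17.05 tcp [0.5417 0.1288 0.0625] yaw 1.4815 w 0.011 st mm [-10.4   0.4  61. ] F st [-4.5 -0.2  1.8] T [-0.84  0.04 -0.03]
```

>>> {"api": "move_arm", "payload": {"commands": [[0, 0, 0.08, 0, 255], [0, 0, 0.06, 0, 255], [0, 0, 0.05, 0, 255], [0, 0, 0, 0, 255], [0, 0, 0, 0, 255]]}}

```text
time_s: 17.55
position: [0.5417, 0.1288, 0.0606]
ee_rot: [2.317, 2.119, 0.002]
contact_force: [-0.9, -4.8, 2.3]
grip_width: 0.0116
```

```bash
python3 -c "
from h import *
stat()"
```

```text
t 17.55 tcp [0.5417 0.1288 0.0606] yaw 1.4815 w 0.0116 st mm [-10.4   0.4  59.1] F st [-4.9  0.5  2.3] T [-0.82  0.06  0.06]
```

>>> {"api": "move_arm", "payload": {"commands": [[0, 0, 0.05, 0, 255], [0, 0, 0.05, 0, 255], [0, 0, 0, 0, 255], [0, 0, 0, 0, 255]]}}

```text
time_s: 17.95
position: [0.5417, 0.1289, 0.0602]
ee_rot: [2.317, 2.119, 0.003]
contact_force: [-3.7, -5.5, 8.1]
grip_width: 0.0116
```

```bash
python3 -c "
from h import *
stat()"
```

```text
t 17.95 tcp [0.5417 0.1289 0.0602] yaw 1.4816 w 0.0116 st mm [-10.3   0.4  58.7] F st [-5.8  3.2  8.1] T [-0.86  0.51  0.01]
```

Floor contact came at TCP z = 0.0602, exactly 6 mm below the lip contact, at 8 N. I let go.

>>> {"api": "move_arm", "payload": {"commands": [[0, 0, 0, 0, 190], [0, 0, 0, 0, 180], [0, 0, 0, 0, 170], [0, 0, 0, 0, 170], [0, 0, 0, 0, 170]]}}

```text
time_s: 18.45
position: [0.5407, 0.1291, 0.0588]
ee_rot: [-2.318, -2.12, -0.0]
contact_force: [-0.3, -0.0, -1.1]
grip_width: 0.0286
```

```bash
python3 -c "
from h import *
stat()
w=cam('wrist');cv2.imwrite('pics/w9.png',w['img'][:,:,::-1])
s=cam('scene');crop(s,'s9c.png',360,490,150,270,6)"
```

```text
t 18.45 tcp [0.5407 0.1291 0.0588] yaw 1.4819 w 0.0286 st mm [-10.1   1.4  57.3] F st [-0.1  0.3 -1.1] T [0.07 0.02 0.02]
```

View pics/w9.png

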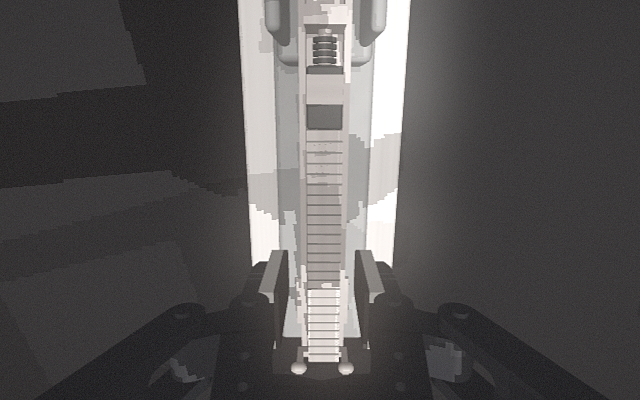

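View pics/s9c.png

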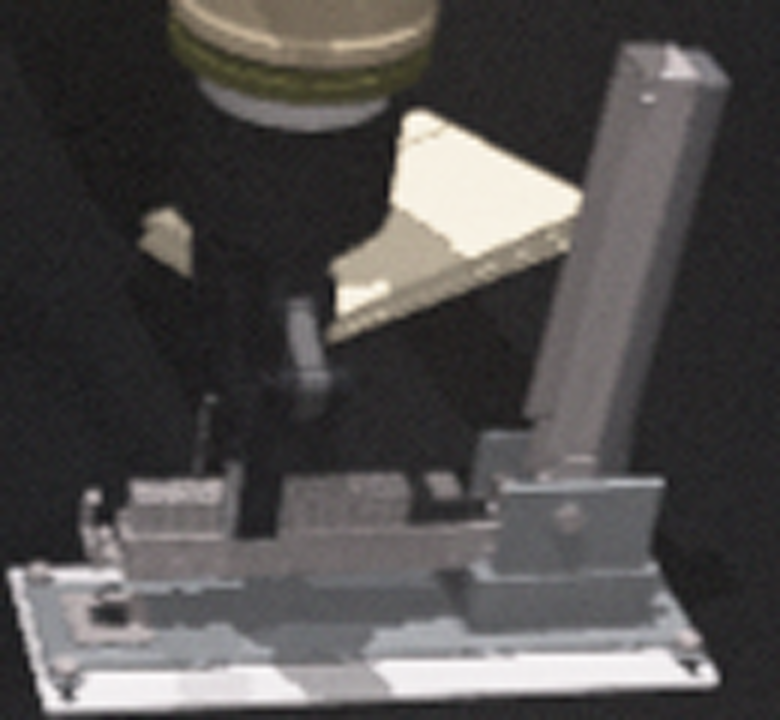

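Released. The strip looks seated: its front at row 360 is just behind the hook knobs, and the follower is at row 117. I'll confirm by touch with shut fingers at the front and rear of its top, expected at z of about 0.070.

>>> {"api": "move_arm", "payload": {"commands": [[0, 0, -1, 0, 170], [0, 0, -1.5, 0, 170], [0, 0, -1.5, 0, 170], [-0.5, 0, -0.5, 0, 255], [-1, 0, 0, 0, 255], [-1, 0, 0, 0, 255], [0, 0, 0, 0, 255], [0, 0, 0, 0, 255]]}}

```text
time_s: 19.35
position: [0.5379, 0.1034, 0.1032]
ee_rot: [-2.319, -2.118, 0.002]
contact_force: [-0.2, -0.4, 0.0]
grip_width: -0.0004
```

```bash
python3 -c "
from h import *
o,M=stat()
w=cam('wrist');cv2.imwrite('pics/w10.png',w['img'][:,:,::-1])
"
```

```text
t 19.35 tcp [0.5379 0.1034 0.1032] yaw 1.4806 w -0.0004 st mm [-36.    1.8 101.7] F st [-0.4  0.2  0. ] T [0.02 0.   0.02]
```

View pics/w10.png

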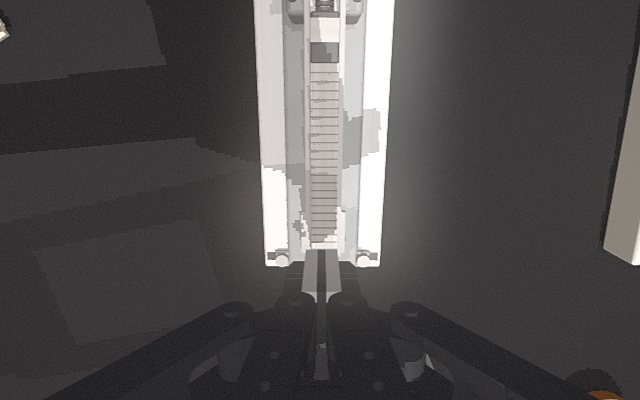

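>>> {"api": "move_arm", "payload": {"commands": [[0, 0.08, 1, 0, 255], [0, 0, 1, 0, 255], [0, 0, 0.6, 0, 255], [0, 0, 0.3, 0, 255], [0, 0, 0.1, 0, 255], [0, 0, 0, 0, 255], [0, 0, 0, 0, 255]]}}

```text
time_s: 20.1
position: [0.5396, 0.104, 0.0743]
ee_rot: [2.318, 2.12, 0.001]
contact_force: [-0.6, 0.9, -0.2]
grip_width: -0.0
```

>>> {"api": "move_arm", "payload": {"commands": [[0, 0, 0.08, 0, 255], [0, 0, 0.08, 0, 255], [0, 0, 0, 0, 255], [0, 0, 0, 0, 255]]}}

```text
time_s: 20.5
position: [0.5393, 0.104, 0.0724]
ee_rot: [2.318, 2.12, 0.0]
contact_force: [0.0, -0.4, -0.8]
grip_width: 0.0001
```

```bash
python3 -c "
from h import *
stat()"
```

```text
t 20.5 tcp [0.5393 0.104  0.0724] yaw 1.4818 w 0.0001 st mm [-35.3   0.5  70.9] F st [-0.4 -0.  -0.8] T [ 0.02 -0.07  0.01]
```

>>> {"api": "move_arm", "payload": {"commands": [[0, 0, 0.08, 0, 255], [0, 0, 0, 0, 255], [0, 0, 0, 0, 255]]}}

```text
time_s: 20.8
position: [0.5393, 0.104, 0.0715]
ee_rot: [-2.318, -2.12, -0.0]
contact_force: [-0.1, -0.1, 0.6]
grip_width: 0.0
```

>>> {"api": "move_arm", "payload": {"commands": [[0, 0, 0.07, 0, 255], [0, 0, 0, 0, 255], [0, 0, 0, 0, 255]]}}

```text
time_s: 21.1
position: [0.5393, 0.104, 0.0707]
ee_rot: [-2.318, -2.12, 0.0]
contact_force: [0.5, 0.1, 0.2]
grip_width: 0.0003
```

>>> {"api": "move_arm", "payload": {"commands": [[0, 0, 0.05, 0, 255], [0, 0, 0, 0, 255], [0, 0, 0, 0, 255]]}}

```text
time_s: 21.4
position: [0.5393, 0.104, 0.0703]
ee_rot: [-2.318, -2.12, 0.0]
contact_force: [-0.2, -0.8, -0.2]
grip_width: 0.0001
```

>>> {"api": "move_arm", "payload": {"commands": [[0, 0, 0.06, 0, 255], [0, 0, 0, 0, 255], [0, 0, 0, 0, 255]]}}

```text
time_s: 21.7
position: [0.5395, 0.104, 0.0702]
ee_rot: [2.318, 2.12, 0.0]
contact_force: [-2.8, -0.4, 5.5]
grip_width: 0.0002
```

>>> {"api": "move_arm", "payload": {"commands": [[0, 0, 0.06, 0, 255], [0, 0, 0, 0, 255], [0, 0, 0, 0, 255]]}}

```text
time_s: 22.0
position: [0.5396, 0.104, 0.0702]
ee_rot: [2.318, 2.12, 0.001]
contact_force: [-5.9, -0.8, 9.9]
grip_width: -0.0001
```

The front touch is at z = 0.0702, exactly seated. I now touch nearer the rear at x of about +15, where rail clearance is still ample.

>>> {"api": "move_arm", "payload": {"commands": [[0, 0, -0.8, 0, 255], [1, 0, -0.3, 0, 255], [1.5, 0, 0, 0, 255], [1.5, 0, 0, 0, 255], [1, 0, 0, 0, 255], [0, 0, 0.5, 0, 255], [0, 0, 0.4, 0, 255], [0, 0, 0, 0, 255], [0, 0, 0, 0, 255]]}}

```text
time_s: 22.9
position: [0.5434, 0.1533, 0.0705]
ee_rot: [-2.318, -2.12, 0.001]
contact_force: [-0.1, -0.2, 0.1]
grip_width: 0.0
```

>>> {"api": "move_arm", "payload": {"commands": [[0, 0, 0.08, 0, 255], [0, 0, 0, 0, 255], [0, 0, 0, 0, 255]]}}

```text
time_s: 23.2
position: [0.5436, 0.1533, 0.0703]
ee_rot: [2.318, 2.12, -0.001]
contact_force: [-1.7, -1.8, 3.0]
grip_width: -0.0001
```

>>> {"api": "move_arm", "payload": {"commands": [[0, 0, 0.06, 0, 255], [0, 0, 0, 0, 255], [0, 0, 0, 0, 255]]}}

```text
time_s: 23.5
position: [0.5437, 0.1533, 0.0702]
ee_rot: [2.318, 2.12, -0.001]
contact_force: [-4.3, -2.2, 6.6]
grip_width: -0.0002
```

Flat at both ends: 0.0702 front and rear. The strip is seated and let go. Next, the rail angle from the top-view tip.

>>> {"api": "move_arm", "payload": {"commands": [[-1, 0, -2, 0, 255], [-2, 0, -4, 0, 255], [-2, 0, -4, 0, 255], [-2, 0, -4, 0, 255], [0, 0, -4, 0, 255], [0, 0, 0, 0, 255]]}}

```text
time_s: 24.1
position: [0.5408, 0.0836, 0.2571]
ee_rot: [2.314, 2.114, 0.014]
contact_force: [0.4, -0.7, 0.0]
grip_width: 0.0001
```

```bash
python3 - <<'E'
from h import *
stat()
d=cam("top");s=cam("scene")
crop(d,"t11.png",160,310,110,210,5);crop(s,"s11.png",350,490,140,270,5)
for th in(1.6,1.65,1.7,1.75,1.8,1.85):
    l=th-np.pi/2;e=np.array([np.sin(l),np.cos(l)]);n=np.array([np.cos(l),-np.sin(l)])
    for nm,off in(("outer",.019),("hl",0)):
        p=np.array([.105,.065])+.173*e+off*n;X=wo([p[0],0.001,p[1]])
        print(th,nm,"st",(p*1e3).round(),"top5x",((proj(d,X)-[160,110])*5).round(),"sc5x",((proj(s,X)-[350,140])*5).round())
E
```

```text
t 24.1 tcp [0.5408 0.0836 0.2571] yaw 1.4805 w 0.0001 st mm [-55.5  -2.8 255.6] F st [-0.7 -0.5  0. ] T [ 0.01 -0.04 -0.04]
1.6 outer st [129. 237.] top5x [119. 202.] sc5x [639.  99.]
1.6 hl st [110. 238.] top5x [163. 205.] sc5x [593.  99.]
1.65 outer st [138. 236.] top5x [100. 202.] sc5x [658. 101.]
1.65 hl st [119. 237.] top5x [143. 204.] sc5x [614.  99.]
1.7 outer st [146. 234.] top5x [ 81. 201.] sc5x [678. 105.]
1.7 hl st [127. 237.] top5x [123. 203.] sc5x [634. 101.]
1.75 outer st [155. 232.] top5x [ 64. 201.] sc5x [697. 110.]
1.75 hl st [136. 235.] top5x [104. 202.] sc5x [654. 103.]
1.8 outer st [163. 229.] top5x [ 47. 201.] sc5x [715. 115.]
1.8 hl st [144. 233.] top5x [ 86. 202.] sc5x [673. 107.]
1.85 outer st [171. 226.] top5x [ 30. 202.] sc5x [733. 121.]
1.85 hl st [153. 231.] top5x [ 68. 202.] sc5x [692. 111.]
```

View pics/t11.png

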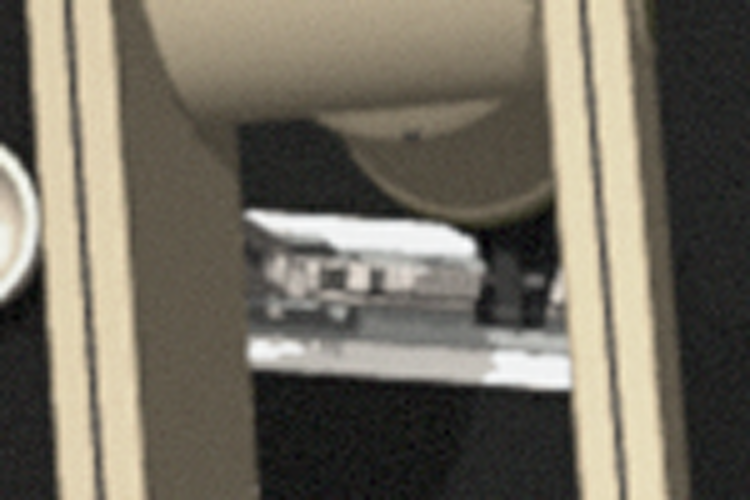

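View pics/s11.png

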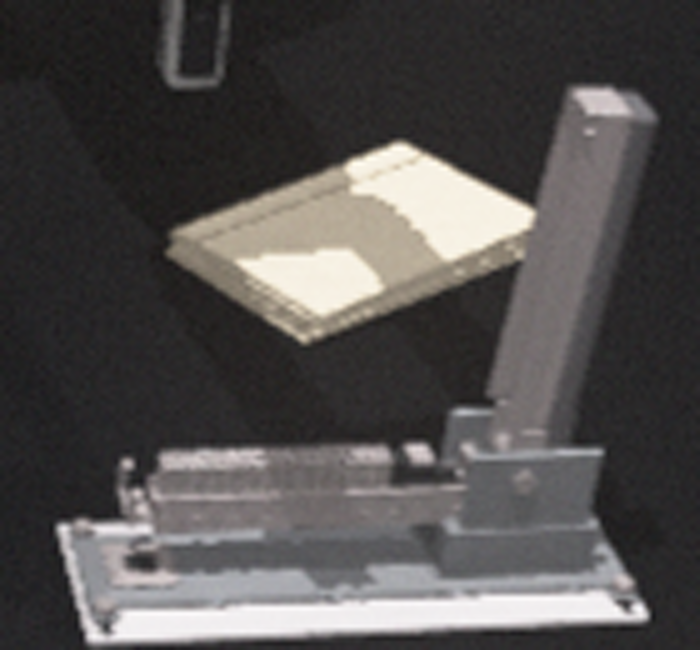

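The strip lies flat in the channel. The rail is almost upright, θ about 1.6, with its outer face at x of about 130 and its tip at z of about 0.238. I raise, pass over it and come down behind it with shut fingers.

>>> {"api": "move_arm", "payload": {"commands": [[0, 0, -2, 0, 255], [0, 0, -2.5, 0, 255], [2, 0, 0, 0, 255], [3.5, 0, 0, 0, 255], [3.5, 0, 0, 0, 255], [3.5, 0, 0, 0, 255], [3.5, 0, 0, 0, 255], [3.5, 0, 0, 0, 255], [2, 0, 0, 0, 255], [1, 0, 0, 0, 255], [0, 0, 0, 0, 255], [0, 0, 0, 0, 255]]}}

```text
time_s: 25.4
position: [0.5573, 0.3074, 0.2937]
ee_rot: [-2.318, -2.12, 0.003]
contact_force: [0.8, 0.8, -0.5]
grip_width: 0.0003
```

```bash
python3 -c "
from h import *
o,M=stat()
w=cam('wrist');cv2.imwrite('pics/w12.png',w['img'][:,:,::-1])
s=cam('scene');crop(s,'s12.png',350,510,90,270,4)
"
```

```text
t 25.4 tcp [0.5573 0.3074 0.2937] yaw 1.4817 w 0.0003 st mm [168.9   0.8 292.2] F st [ 0.9 -0.7 -0.5] T [-0.02 -0.02 -0.02]
```

View pics/w12.png

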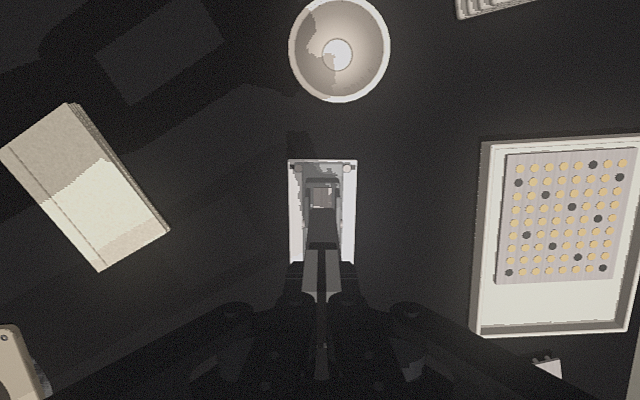

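View pics/s12.png

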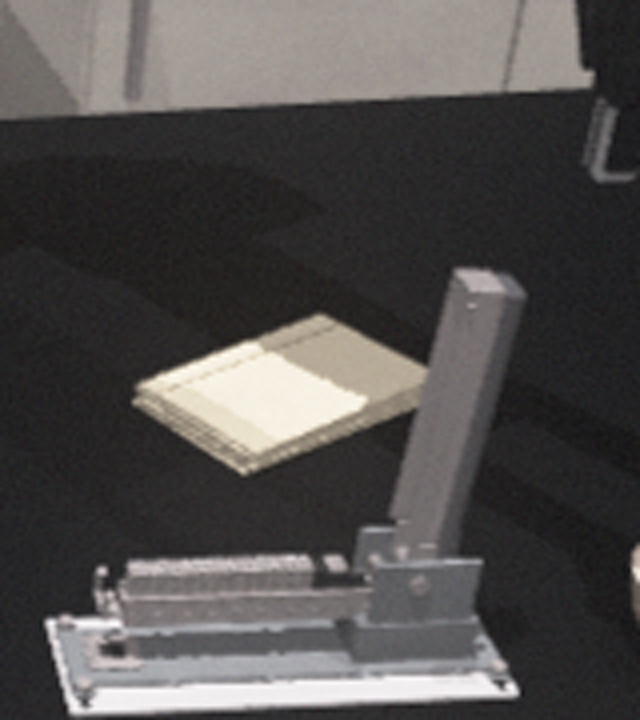

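Clear behind the rail. I lower, then push slowly forward.

>>> {"api": "move_arm", "payload": {"commands": [[0, 0, 2, 0, 255], [0, 0, 2.5, 0, 255], [0, 0, 2.3, 0, 255], [0, 0, 1, 0, 255], [-0.8, 0, 0, 0, 255], [-0.8, 0, 0, 0, 255], [-0.6, 0, 0, 0, 255], [-0.4, 0, 0, 0, 255], [0, 0, 0, 0, 255], [0, 0, 0, 0, 255]]}}

```text
time_s: 26.5
position: [0.5554, 0.2822, 0.2173]
ee_rot: [2.318, 2.12, 0.001]
contact_force: [-0.2, -0.2, 0.0]
grip_width: -0.0001
```

```bash
python3 -c "
from h import *
o,M=stat()
s=cam('scene');crop(s,'s13.png',350,510,90,270,4)
"
```

```text
t 26.5 tcp [0.5554 0.2822 0.2173] yaw 1.4815 w -0.0001 st mm [143.6   0.5 215.8] F st [-0.2  0.2  0. ] T [0.01 0.03 0.03]
```

View pics/s13.png

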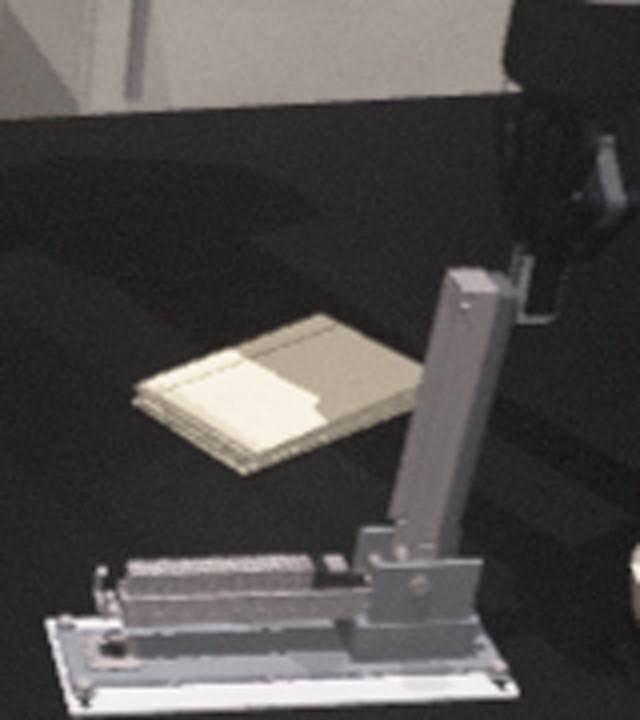

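Contact: the rail tip moved in the image from column 451 to 445. I follow the arc.

>>> {"api": "move_arm", "payload": {"commands": [[-0.5, 0, 0, 0, 255], [-0.7, 0, 0, 0, 255], [-0.7, 0, 0, 0, 255], [-0.7, 0, 0.05, 0, 255], [-0.7, 0, 0.05, 0, 255], [-0.7, 0, 0.05, 0, 255], [-0.7, 0, 0.05, 0, 255], [-0.7, 0, 0.05, 0, 255], [-0.6, 0, 0.1, 0, 255], [-0.4, 0, 0.1, 0, 255], [0, 0, 0, 0, 255]]}}

```text
time_s: 27.65
position: [0.5493, 0.2177, 0.2118]
ee_rot: [2.319, 2.12, -0.002]
contact_force: [0.2, -0.7, 0.5]
grip_width: 0.0003
```

```bash
python3 -c "
from h import *
o,M=stat()
s=cam('scene');crop(s,'s14.png',350,510,90,270,4)
"
```

```text
t 27.65 tcp [0.5493 0.2177 0.2118] yaw 1.4811 w 0.0003 st mm [ 78.8   0.8 210.3] F st [-0.7 -0.3  0.5] T [-0.04  0.   -0.04]
```

View pics/s14.png

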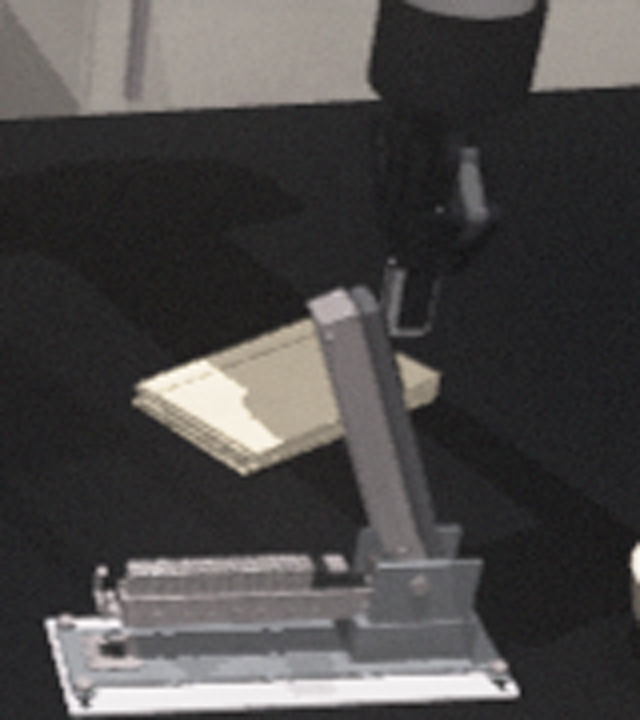

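>>> {"api": "move_arm", "payload": {"commands": [[-0.7, 0, 0.15, 0, 255], [-0.7, 0, 0.2, 0, 255], [-0.7, 0, 0.25, 0, 255], [-0.7, 0, 0.3, 0, 255], [-0.65, 0, 0.3, 0, 255], [-0.65, 0, 0.35, 0, 255], [-0.6, 0, 0.4, 0, 255], [-0.6, 0, 0.45, 0, 255], [0, 0, 0, 0, 255]]}}

```text
time_s: 28.6
position: [0.5445, 0.1646, 0.1874]
ee_rot: [-2.319, -2.119, 0.002]
contact_force: [-0.1, 0.7, -0.5]
grip_width: 0.0
```

>>> {"api": "move_arm", "payload": {"commands": [[-0.6, 0, 0.5, 0, 255], [-0.55, 0, 0.55, 0, 255], [-0.55, 0, 0.55, 0, 255], [-0.5, 0, 0.6, 0, 255], [-0.5, 0, 0.6, 0, 255], [-0.45, 0, 0.6, 0, 255], [-0.45, 0, 0.6, 0, 255], [-0.4, 0, 0.6, 0, 255], [0, 0, 0, 0, 255]]}}

```text
time_s: 29.5
position: [0.5404, 0.1253, 0.1408]
ee_rot: [-2.318, -2.119, 0.003]
contact_force: [-0.8, 0.5, -0.0]
grip_width: 0.0002
```

```bash
python3 -c "
from h import *
o,M=stat()
s=cam('scene');crop(s,'s15.png',350,510,90,270,4)
"
```

```text
t 29.5 tcp [0.5404 0.1253 0.1408] yaw 1.4813 w 0.0002 st mm [-14.    1.3 139.3] F st [ 0.4  0.9 -0. ] T [-0.04  0.01 -0.04]
```

View pics/s15.png

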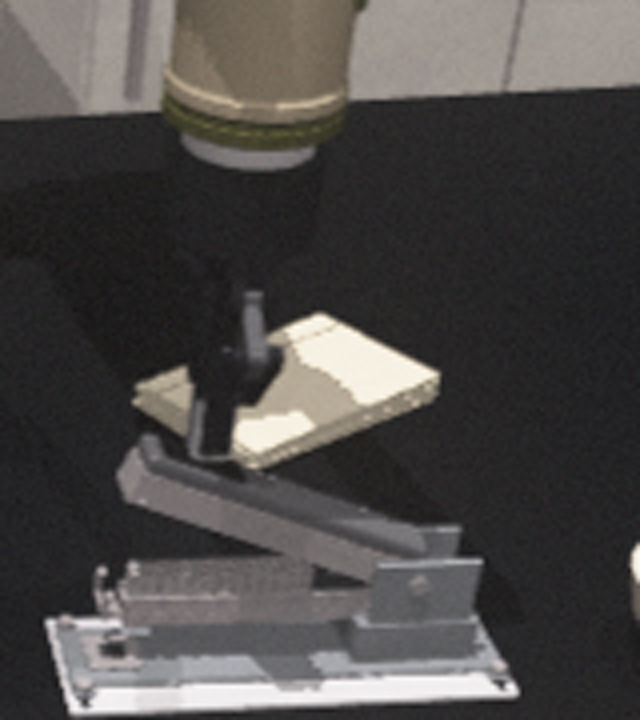

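>>> {"api": "move_arm", "payload": {"commands": [[-0.3, 0, 0.5, 0, 255], [-0.3, 0, 0.5, 0, 255], [-0.25, 0, 0.5, 0, 255], [-0.25, 0, 0.5, 0, 255], [-0.25, 0, 0.5, 0, 255], [-0.2, 0, 0.4, 0, 255], [-0.2, 0, 0.3, 0, 255], [-0.2, 0, 0.2, 0, 255], [0, 0, 0, 0, 255], [0, 0, 0, 0, 255]]}}

```text
time_s: 30.55
position: [0.5395, 0.1063, 0.1082]
ee_rot: [2.318, 2.12, -0.0]
contact_force: [-0.0, 0.2, 0.7]
grip_width: 0.0
```

```bash
python3 -c "
from h import *
o,M=stat()
s=cam('scene');crop(s,'s16.png',350,510,90,270,4)
"
```

```text
t 30.55 tcp [0.5395 0.1063 0.1082] yaw 1.4816 w 0.0 st mm [-33.    0.6 106.7] F st [0.2 0.  0.7] T [0.05 0.02 0.02]
```

View pics/s16.png

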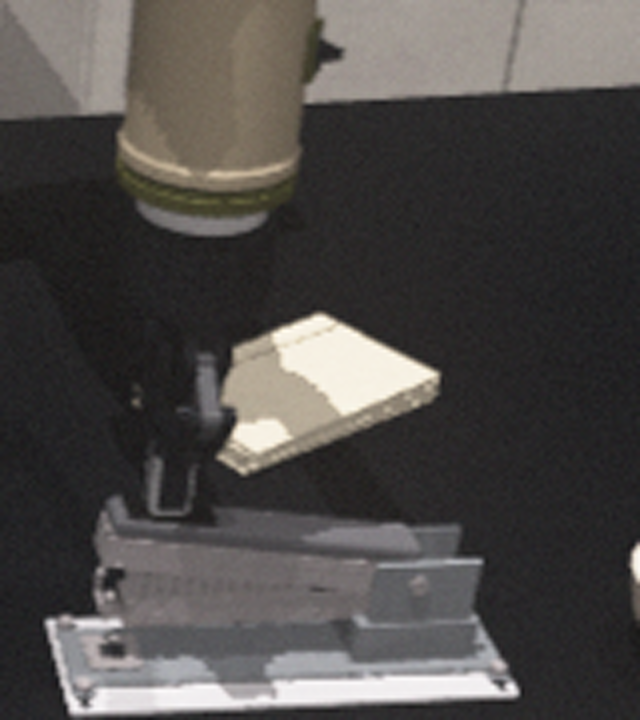

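θ is about 0.15. I shift toward the thumb pad and then press down in small steps.

>>> {"api": "move_arm", "payload": {"commands": [[-0.5, 0, -0.4, 0, 255], [-1, 0, 0, 0, 255], [0, 0, 0.4, 0, 255], [0, 0, 0.3, 0, 255], [0, 0, 0.3, 0, 255], [0, 0, 0.2, 0, 255], [0, 0, 0, 0, 255], [0, 0, 0, 0, 255]]}}

```text
time_s: 31.4
position: [0.538, 0.0918, 0.1]
ee_rot: [-2.317, -2.12, 0.0]
contact_force: [0.4, 0.1, 0.2]
grip_width: 0.0002
```

>>> {"api": "move_arm", "payload": {"commands": [[0, 0, 0.15, 0, 255], [0, 0, 0.15, 0, 255], [0, 0, 0, 0, 255], [0, 0, 0, 0, 255]]}}

```text
time_s: 31.8
position: [0.5381, 0.0916, 0.0971]
ee_rot: [-2.318, -2.12, 0.0]
contact_force: [-0.6, 0.5, -0.1]
grip_width: 0.0002
```

```bash
python3 -c "
from h import *
o,M=stat()
s=cam('scene');crop(s,'s17.png',350,510,170,270,5)
"
```

```text
t 31.8 tcp [0.5381 0.0916 0.0971] yaw 1.4818 w 0.0002 st mm [-47.8   0.6  95.6] F st [ 0.4  0.7 -0.1] T [ 0.05  0.   -0.  ]
```

View pics/s17.png

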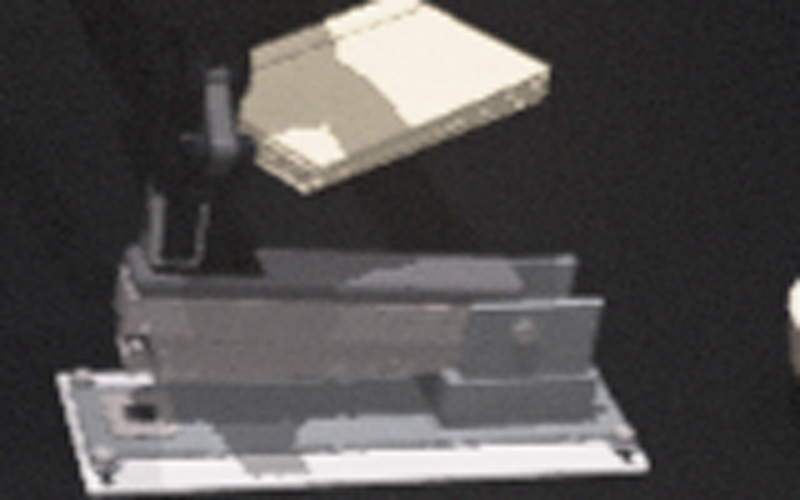

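>>> {"api": "move_arm", "payload": {"commands": [[0, 0, 0.1, 0, 255], [0, 0, 0.1, 0, 255], [0, 0, 0, 0, 255], [0, 0, 0, 0, 255]]}}

```text
time_s: 32.25
position: [0.5381, 0.0916, 0.0951]
ee_rot: [-2.318, -2.12, 0.0]
contact_force: [0.2, -0.1, -0.2]
grip_width: -0.0
```

>>> {"api": "move_arm", "payload": {"commands": [[0, 0, 0.1, 0, 255], [0, 0, 0.1, 0, 255], [0, 0, 0, 0, 255], [0, 0, 0, 0, 255]]}}

```text
time_s: 32.65
position: [0.5381, 0.0916, 0.0931]
ee_rot: [-2.318, -2.12, 0.0]
contact_force: [-0.1, 0.8, -0.7]
grip_width: 0.0002
```

>>> {"api": "move_arm", "payload": {"commands": [[0, 0, 0.1, 0, 255], [0, 0, 0, 0, 255], [0, 0, 0, 0, 255]]}}

```text
time_s: 32.95
position: [0.5382, 0.0915, 0.0923]
ee_rot: [2.318, 2.12, -0.0]
contact_force: [-0.9, -0.2, 2.9]
grip_width: 0.0003
```

Contact begins at z = 0.0923. I continue in 0.7 mm steps.

>>> {"api": "move_arm", "payload": {"commands": [[0, 0, 0.07, 0, 255], [0, 0, 0, 0, 255], [0, 0, 0, 0, 255]]}}

```text
time_s: 33.25
position: [0.5383, 0.0915, 0.092]
ee_rot: [2.318, 2.12, 0.0]
contact_force: [-3.7, -1.3, 6.9]
grip_width: 0.0001
```

>>> {"api": "move_arm", "payload": {"commands": [[0, 0, 0.07, 0, 255], [0, 0, 0, 0, 255], [0, 0, 0, 0, 255]]}}

```text
time_s: 33.55
position: [0.5383, 0.0914, 0.0913]
ee_rot: [2.318, 2.12, 0.0]
contact_force: [-1.1, -1.5, 6.5]
grip_width: -0.0001
```

>>> {"api": "move_arm", "payload": {"commands": [[0, 0, 0.07, 0, 255], [0, 0, 0, 0, 255], [0, 0, 0, 0, 255]]}}

```text
time_s: 33.85
position: [0.5383, 0.0914, 0.0901]
ee_rot: [2.318, 2.12, 0.0]
contact_force: [-0.0, -2.3, 2.2]
grip_width: -0.0002
```

>>> {"api": "move_arm", "payload": {"commands": [[0, 0, 0.07, 0, 255], [0, 0, 0, 0, 255], [0, 0, 0, 0, 255]]}}

```text
time_s: 34.15
position: [0.5381, 0.0917, 0.0892]
ee_rot: [-2.318, -2.12, -0.0]
contact_force: [0.5, 0.1, 0.3]
grip_width: 0.0003
```

>>> {"api": "move_arm", "payload": {"commands": [[0, 0, 0.07, 0, 255], [0, 0, 0, 0, 255], [0, 0, 0, 0, 255]]}}

```text
time_s: 34.45
position: [0.538, 0.0916, 0.0885]
ee_rot: [-2.318, -2.12, 0.0]
contact_force: [0.3, 0.9, 0.4]
grip_width: -0.0001
```

>>> {"api": "move_arm", "payload": {"commands": [[0, 0, 0.07, 0, 255], [0, 0, 0, 0, 255], [0, 0, 0, 0, 255]]}}

```text
time_s: 34.75
position: [0.538, 0.0916, 0.0878]
ee_rot: [-2.318, -2.12, 0.0]
contact_force: [0.5, -0.9, 0.1]
grip_width: 0.0002
```

>>> {"api": "move_arm", "payload": {"commands": [[0, 0, 0.07, 0, 255], [0, 0, 0, 0, 255], [0, 0, 0, 0, 255]]}}

```text
time_s: 35.05
position: [0.5381, 0.0916, 0.0872]
ee_rot: [-2.318, -2.12, 0.0]
contact_force: [0.6, 0.4, -0.5]
grip_width: 0.0002
```

```bash
python3 -c "
from h import *
o,M=stat()
s=cam('scene');crop(s,'s18.png',350,510,170,270,5)
"
```

```text
t 35.05 tcp [0.5381 0.0916 0.0872] yaw 1.4818 w 0.0002 st mm [-47.8   0.6  85.7] F st [ 0.5 -0.6 -0.5] T [ 0.02  0.07 -0.03]
```

View pics/s18.png

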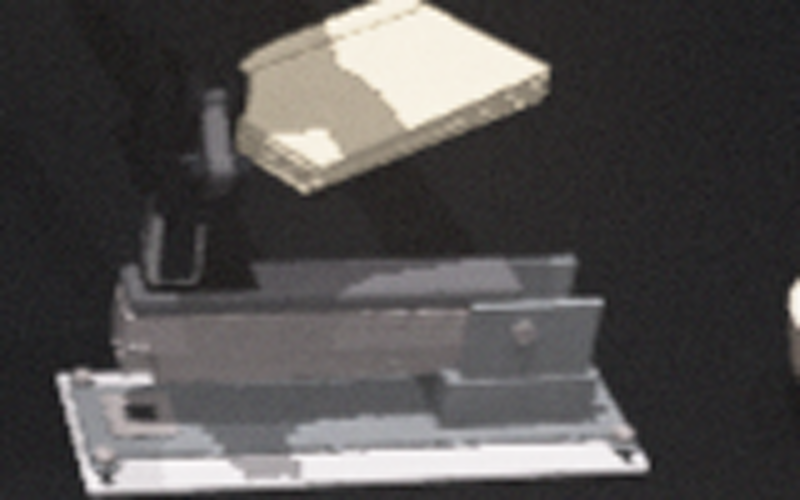

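>>> {"api": "move_arm", "payload": {"commands": [[0, 0, 0.06, 0, 255], [0, 0, 0, 0, 255], [0, 0, 0, 0, 255]]}}

```text
time_s: 35.4
position: [0.5382, 0.0916, 0.0866]
ee_rot: [-2.318, -2.12, 0.0]
contact_force: [0.4, 0.1, -0.6]
grip_width: -0.0001
```

>>> {"api": "move_arm", "payload": {"commands": [[0, 0, 0.06, 0, 255], [0, 0, 0, 0, 255], [0, 0, 0, 0, 255]]}}

```text
time_s: 35.7
position: [0.5381, 0.0915, 0.086]
ee_rot: [-2.318, -2.12, 0.0]
contact_force: [-0.3, -0.4, 0.0]
grip_width: 0.0002
```

>>> {"api": "move_arm", "payload": {"commands": [[0, 0, 0.06, 0, 255], [0, 0, 0, 0, 255], [0, 0, 0, 0, 255]]}}

```text
time_s: 36.0
position: [0.5382, 0.0915, 0.0855]
ee_rot: [-2.318, -2.12, 0.0]
contact_force: [0.2, -0.4, 0.2]
grip_width: -0.0002
```

>>> {"api": "move_arm", "payload": {"commands": [[0, 0, 0.05, 0, 255], [0, 0, 0, 0, 255], [0, 0, 0, 0, 255]]}}

```text
time_s: 36.3
position: [0.5382, 0.0915, 0.085]
ee_rot: [2.318, 2.12, 0.0]
contact_force: [1.4, 0.1, 0.2]
grip_width: 0.0002
```

>>> {"api": "move_arm", "payload": {"commands": [[0, 0, 0.05, 0, 255], [0, 0, 0, 0, 255], [0, 0, 0, 0, 255]]}}

```text
time_s: 36.6
position: [0.5383, 0.0915, 0.085]
ee_rot: [2.318, 2.12, 0.0]
contact_force: [-1.8, -0.3, 5.7]
grip_width: 0.0002
```

>>> {"api": "move_arm", "payload": {"commands": [[0, 0, 0.05, 0, 255], [0, 0, 0, 0, 255], [0, 0, 0, 0, 255]]}}

```text
time_s: 36.9
position: [0.5384, 0.0915, 0.0849]
ee_rot: [2.318, 2.12, 0.0]
contact_force: [-4.1, -0.4, 9.5]
grip_width: 0.0003
```

Firm contact at z = 0.0850, where the shut top (84 mm above the origin, which is about 1.2 mm up) should be. I lift 10 mm, then probe back to about 0.6 mm above to check it stays shut.

>>> {"api": "move_arm", "payload": {"commands": [[0, 0, -0.5, 0, 255], [0, 0, -0.5, 0, 255], [0, 0, 0, 0, 255], [0, 0, 0, 0, 255], [0, 0, 0.4, 0, 255], [0, 0, 0.3, 0, 255], [0, 0, 0.15, 0, 255], [0, 0, 0, 0, 255], [0, 0, 0, 0, 255]]}}

```text
time_s: 37.8
position: [0.5381, 0.0915, 0.0852]
ee_rot: [-2.318, -2.12, 0.0]
contact_force: [0.7, 0.9, 0.2]
grip_width: 0.0002
```

>>> {"api": "move_arm", "payload": {"commands": [[0, 0, 0.06, 0, 255], [0, 0, 0, 0, 255], [0, 0, 0, 0, 255]]}}

```text
time_s: 38.1
position: [0.5382, 0.0915, 0.085]
ee_rot: [2.318, 2.12, 0.0]
contact_force: [-2.1, -0.2, 3.8]
grip_width: 0.0002
```

>>> {"api": "move_arm", "payload": {"commands": [[0, 0, 0.05, 0, 255], [0, 0, 0, 0, 255], [0, 0, 0, 0, 255]]}}

```text
time_s: 38.4
position: [0.5383, 0.0915, 0.085]
ee_rot: [2.318, 2.12, 0.0]
contact_force: [-3.5, -0.8, 7.2]
grip_width: 0.0001
```

It stayed shut: no contact at 0.0852, firm contact again at 0.0850. I retreat and take a last look.

>>> {"api": "move_arm", "payload": {"commands": [[0, 0, -1, 0, 255], [0, 0, -3, 0, 255], [0, 0, -4, 0, 255], [-1, 0, -4, 0, 255], [-3, 0, 0, 0, 255], [-3, 0, 0, 0, 255], [-2, 0, 0, 0, 255], [0, 0, 0, 0, 255], [0, 0, 0, 0, 255], [0, 0, 0, 0, 255]]}}

```text
time_s: 39.4
position: [0.5303, 0.0026, 0.2045]
ee_rot: [-2.317, -2.121, -0.001]
contact_force: [0.0, 0.3, -0.3]
grip_width: 0.0
```

```bash
python3 -c "
from h import *
o,M=stat()
s=cam('scene');cv2.imwrite('pics/s19f.png',s['img'][:,:,::-1]);crop(s,'s19.png',350,510,170,270,5)
P=wo([.105-.173,-.0135,.084-.0003]);print('shut free-end far top corner expected 5x',(proj(s,P)-[350,170])*5)
for th in (.02,.05):
    x=.105-.173*np.cos(th)+.019*np.sin(th);z=.065+.173*np.sin(th)+.019*np.cos(th)
    print(th,(proj(s,wo([x,-.0135,z-.0003]))-[350,170])*5)
"
```

```text
t 39.4 tcp [0.5303 0.0026 0.2045] yaw 1.4823 w 0.0 st mm [-137.     0.4  203. ] F st [ 0.3  0.  -0.3] T [0.02 0.01 0.  ]
shut free-end far top corner expected 5x [130.49667651 302.35484525]
0.02 [132.129954   295.59558849]
0.05 [134.89020263 285.43440127]
```

View pics/s19f.png

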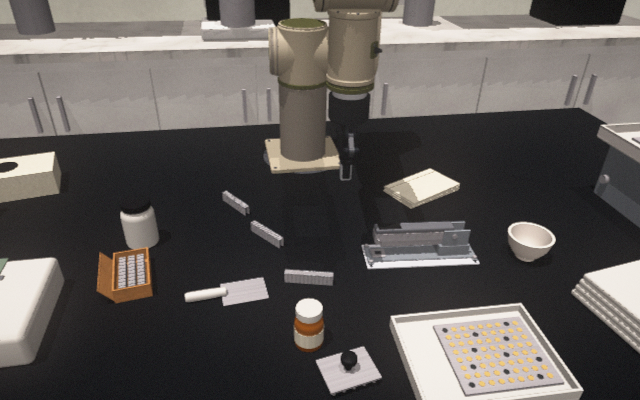

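View pics/s19.png

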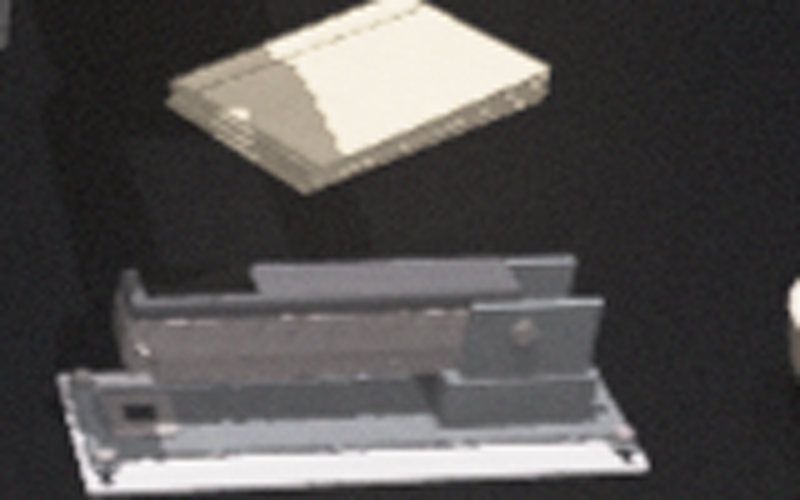

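The rail is shut and level, with its far top corner at about (130,302) as expected for θ = 0. The arm is clear and the other items are in place, so I hand in.

```bash
python3 -c "
from station import r
print(r.job_done())"
```

```text
the job is handed in; nothing more can be done
None
```

The stapler is reloaded and its rail is shut. I handed the job in at about 39 s; no verdict came back.

- **Strip:** I took the loose strip farthest to the robot's right, centred it in the channel by feel (1.6 mm of side play, as expected), and slid it back over the lip against the follower. I then lowered it to the magazine floor, which it met 6 mm below the lip contact, and let go.
- **Strip check:** Its top was at z = 0.0702 m at both points I touched, near the front and toward the rear, so it lies flat. The follower's travel was judged only from the spring force (4.6 to 5.8 N) and the picture.
- **Rail:** I swung it down from behind. The catch gave way at about 7 N.
- **Rail check:** The top met firm contact at z = 0.0850 m, about 0.2 mm from where it should be when shut. It was still there after I lifted off and probed again.
- **Forces and other items:** Between steps I read about 12 N at most, in the release and pressing moves. In the last picture the other items look unmoved. The arm is clear of everything.

Nothing failed. The only disagreement was my first estimate of the stapler's position, about 1 mm off along its length, which I corrected from the wrist camera.

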